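# Try the rubbing blocks on the bench plate and cull the worn ones

## Task

Draw each of the three rubbing blocks along the steel plate, bearing down only lightly, and feel whether its stone still bites or the worn block just slides. Those that bite go standing end-on and square against the stop bar of the plate; those that slide are set down gently, upright, in the red box. Do not tip or bang the blocks, and leave the oil tin, the hammer and the blade alone.

Things in the scene. Friction and masses are not known exactly. Their poses are not given: they have to be found in the camera images.
- block_a: Hand rubbing block: grey steel shoe 100 x 46 x 16 mm (x, y, z), an abrasive stone let into its underside. On two 14 mm posts stands a wooden grip bar 90 x 24 x 25 mm along x, its middle 48.5 and top 61 mm above the origin; the bar's underside is 20 mm above the shoe. Origin: centre of the underside; z up, both ends alike. Stands near the plate's edge away from the stop, pointing at it
- block_b: Like block_a. Any of the three may be sound or worn; they look the same. 0.6 kg, give or take a quarter. Sound: the stone stands some tenths of a mm proud and bites, drag about 0.8 to 1.1 times the force on the plate (weight plus pressing). Worn: the stone is sunk and the smooth shoe slides, drag about 0.12 to 0.16 times
- block_c: Like block_a and block_b. The blocks stand about 95 mm apart (their y), turned up to 0.12 rad from the plate; to reach the stop each slides 100 to 135 mm along the plate's +x
- plate: Dark steel bench plate, fixed, 12 mm thick, turned up to 0.12 rad, to the right or left of the box. Origin on its underside: the working face is at z = 12 mm and reaches from x = -140 to +100 mm, y +-150 mm. A bright stop bar, 20 mm wide, 24 mm above the face, runs along y; its face is at x = +100 mm, so a block square against it has its origin at x = +50 mm
- box: open red plastic box, fixed, 160 x 260 x 45 mm outside (x, y, z), walls 6 mm and floor 6 mm thick; origin at the centre of its underside, inner floor at z = +6 mm. Room for three blocks side by side, their length along x, 80 mm apart in y
- oil_tin: green tin, 60 mm across, 85 mm high, upright beyond the plate and box; origin under its centre; leave alone
- hammer: hammer, 260 mm long, lying beyond the plate and box; origin under its middle; leave alone
- blade: unfinished cleaver blade, 240 x 50 x 5 mm, lying flat beyond the plate and box; origin under it; leave alone
There are look-alikes about, which are no part of the job. What is shaped like the block_a but purple or yellow is not meant.

How it is judged:
By the outcome, as a careful person would: the job done as asked, in the order asked, and still so for the second after the job is handed in, with the robot touching nothing.
It also fails if it takes over 72 s, if anything falls off the work surface, if the arm or the gripper's body presses on something with over 40 N, if the wrist force passes 120 N, or if a joint passes its speed limit or range.

## Robot

A 6-joint arm with a two-finger parallel gripper is mounted at the origin on the work surface. World frame = base frame: x ahead of the robot, y to its left, z up, the work surface at z = 0. Lengths are in m, angles in degrees, forces in N, time in s.
With the tool pointing down it reaches from about 0.3 to 0.875 m from the base axis. Payload 4.2 kg.
Tool frame: the origin (TCP) lies at the very end of the fingers, on their centre line; the grasp point (between the pads) lies ctrl.grasp_offset behind it (ctrl.grasp_offset is the distance from the TCP to the grasp point, in m); z points along the fingers, y is the line along which they close (so a half turn about z gives the same grasp; the last joint's range is limited). The gripper opens to 85 mm and grips with 20 to 120 N. Pads are 22 mm wide; open, the fingers measure 114 mm over their backs; the gripper's body (76 mm by 85 mm) begins 54 mm behind the grasp point. The pads swing forward as they close: fully open they stand 13 mm farther back than shut.
Start: joints at [68.812, 18.312, 89.639, -0, 72.044, -1.146], TCP at [0.197, 0.54, 0.231] pointing down, gripper open.
Joint ranges: [-177.97, 177.97], [-48.28, 115.42], [12.27, 149.76], [-77.06, 257.06], [2.81, 150.46], [-146.56, 146.56]. Speed limits (degrees/s): [147.25, 147.25, 180, 180, 180, 180].

## Interface

Orientations are given as a 3x3 rotation matrix whose columns are the frame's x, y, z axes.
In Python, from cell import ctrl, capture gives the robot as it stands.
- The arm moves only by the tool apply_moves, never from a script. Its arguments are lists of equal length, an entry for each row: "translation": the shift along the tool's x, y, z in mm, a list of three; "delta_rot": the turn, a rotation vector about the tool's x, y, z in rad, a list of three; "jaw": the opening, from 0 (shut) to 1 (fully open). In form: {"translation": [[x, y, z], ...], "delta_rot": [[wx, wy, wz], ...], "jaw": [jaw, ...]}. A call has exactly 10 rows; each row shifts and turns the commanded pose from where the row before left it, along the tool's axes as they then stand; what a row does not reach is not made up. A row lasts 1/12 s, in which the tool goes at most 41.7 mm and 7.16 degrees, less where a joint would pass 70% of its speed; a pose out of reach is approached as far as the arm can. A call with a gripper value outside its range is refused whole. The fingers move at their own pace and stop on an object; "squeeze" is the grip in N (left out, the last holds). Time passes only in rows, so rows that do not move let the fingers close, or fill a call up. It gives the time, the measured TCP pose, the force, the opening and the grip force at its end, in the units of the state.
- ctrl.get_obs(): the state, without advancing time (a new reading comes with each control period).
- capture(name): name is "scene" or "top" or "wrist"; returns a dict with "frame" (480x640x3 uint8, red, green, blue), "fx", "fy", "cx", "cy" (pixels), "dist" ([k1, k2, p1, p2, k3] as OpenCV has them; the pictures are not rectified), "extrinsics" (4x4, takes a point from world to camera coordinates); the wrist camera has in their place "T_tool_cam" (4x4, takes a point from camera to tool coordinates, whose origin is the TCP and whose axes are the flange's). Camera axes: x right, y up, looking along -z (the intrinsics and any distortion apply to the point x, -y, -z); pixel columns grow to the right and rows downward; lengths in m; the calibration is good to about 2 mm. A picture is of the moment at which its call begins: read the wrist's pose just before it. There is no depth.
- ctrl.sign_off(): hands the job in; it is judged then, once.
The state is a dict: "time_s": time; "q": joint angles; "joint_vel": joint speeds; "tau": joint torques, N m; "ee_pos": TCP position; "tcp_rot": TCP orientation; "ft_force": force on the tool from outside, world axes, zero at the start; "wrist_torque": the same for the moment, N m; "finger_gap": finger opening in m; "grip_force": force on a finger pad.
Only numpy, scipy, OpenCV 4.12 (cv2) and the standard library are available. Lean on these libraries where they do the work, as an engineer would, in place of code of your own. Each camera call takes 0.05 s, during which the arm holds its last target. There are 200 camera calls.

## Working session

There is one attempt and no reset: what is moved stays moved. The work goes in short steps, Python scripts to look and compute and a tool call to move; the robot and the scene stay as the last step left them, time stands still between calls to the robot, and variables do not carry over. Pictures are saved under pics/ and viewed, at most 10 in all, crops included, and the job is handed in when it is done.

Besides the shell and the picture viewer there is one more tool, called by a JSON object that holds its "fn" and its "kwargs", one argument or row to a line. apply_moves: Moves the arm, as the interface text tells. Its arguments: {"type":"object","properties":{"translation":{"type":"array"},"delta_rot":{"type":"array"},"jaw":{"type":"array"},"squeeze":{"type":"number"}},"required":["translation","delta_rot","jaw"]}

```bash
ls; mkdir -p pics
python3 - <<'E'
from cell import ctrl,capture
import cv2,numpy as np
print(ctrl.get_obs(),ctrl.grasp_offset)
for n in("top","scene"):
    c=capture(n);cv2.imwrite(f"pics/{n}0.png",c["frame"][:,:,::-1]);print(n,c["fx"],c["fy"],c["cx"],c["cy"],c["dist"]);print(np.array(c["extrinsics"]).round(4))
E
```

```text
pics
{'time_s': 0.0, 'q': array([ 6.88111326e+01,  1.83518161e+01,  8.97083214e+01, -4.34817097e-04,
        7.20417191e+01, -1.14800691e+00]), 'joint_vel': array([-0.01170393, -0.03481177,  0.07528171, -0.09399742, -0.08817755,
       -0.01939463]), 'tau': array([-4.50147818e-04, -4.15521419e+01, -2.34165734e+01, -1.73895364e-04,
        8.17842112e-03,  1.01366348e-05]), 'ee_pos': array([0.19689475, 0.53972819, 0.23046751]), 'tcp_rot': array([[-9.39449265e-01,  3.42687429e-01, -6.35818481e-04],
       [ 3.42688018e-01,  9.39447799e-01, -1.66015650e-03],
       [ 2.84035091e-05, -1.77752018e-03, -9.99998420e-01]]), 'ft_force': array([0.17479362, 0.25270229, 0.05906563]), 'wrist_torque': array([-0.03741634, -0.03678357,  0.02457112]), 'grip_force': 0.0, 'finger_gap': 0.085192373766288} 0.0187
top 498.3483298222616 498.3483298222616 315.25284320460725 233.39130226966887 [-0.02580299  0.          0.          0.          0.        ]
[[-0.0043 -0.9999 -0.0143  0.0522]
 [ 0.9881 -0.0065  0.1538 -0.5865]
 [-0.1539 -0.0135  0.988  -1.0766]
 [ 0.      0.      0.      1.    ]]
scene 575.4992887374822 575.4992887374822 319.60223318366417 244.88936336780384 [0.04021554 0.         0.         0.         0.        ]
[[ 0.7689  0.6394  0.0039 -0.4562]
 [-0.4525  0.54    0.7097  0.2051]
 [ 0.4516 -0.5474  0.7045 -1.6132]
 [ 0.      0.      0.      1.    ]]
```

View pics/top0.png

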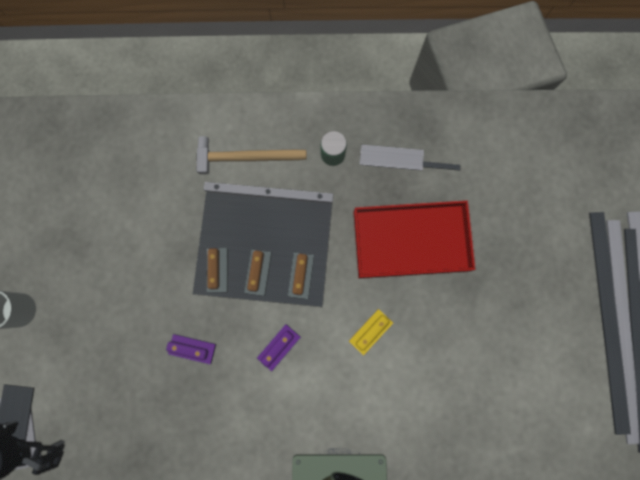

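View pics/scene0.png

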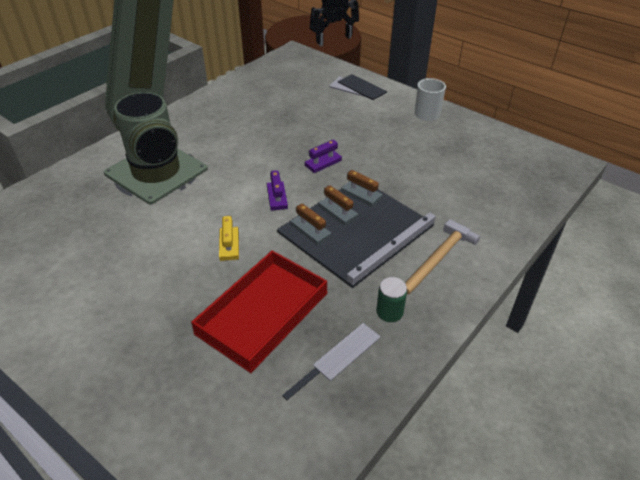

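Blocks: top (213,268), (256,270) and (300,274), grey shoes with wooden bars. Look-alikes: purple at (190,348) and (279,347), yellow at (371,332), which I reject by colour. The plate's stop bar is at the top of the picture (205,187)-(332,197). The box is at (414,240). Next, a close crop.

```bash
python3 - <<'E'
import cv2
im=cv2.imread("pics/top0.png")
cv2.imwrite("pics/crop1.png",cv2.resize(im[175:315,185:345],None,fx=4.2,fy=4.2,interpolation=cv2.INTER_CUBIC))
cv2.imwrite("pics/crop2.png",cv2.resize(im[190:290,345:485],None,fx=5,fy=5,interpolation=cv2.INTER_CUBIC))
E
cat > h.py <<'E'
import cv2,numpy as np
from cell import ctrl,capture
def w(cam,px,z):
    K=np.array([[cam["fx"],0,cam["cx"]],[0,cam["fy"],cam["cy"]],[0,0,1]])
    u=cv2.undistortPoints(np.array(px,float).reshape(-1,1,2),K,np.array(cam["dist"])).reshape(-1,2)
    E=np.array(cam["extrinsics"]);R,t=E[:3,:3],E[:3,3]
    d=np.c_[u[:,0],-u[:,1],-np.ones(len(u))]@R;o=-R.T@t
    z=np.broadcast_to(z,(len(u),))
    return o+d*((z-o[2])/d[:,2])[:,None]
E
```

```text
(no output)
```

View pics/crop1.png

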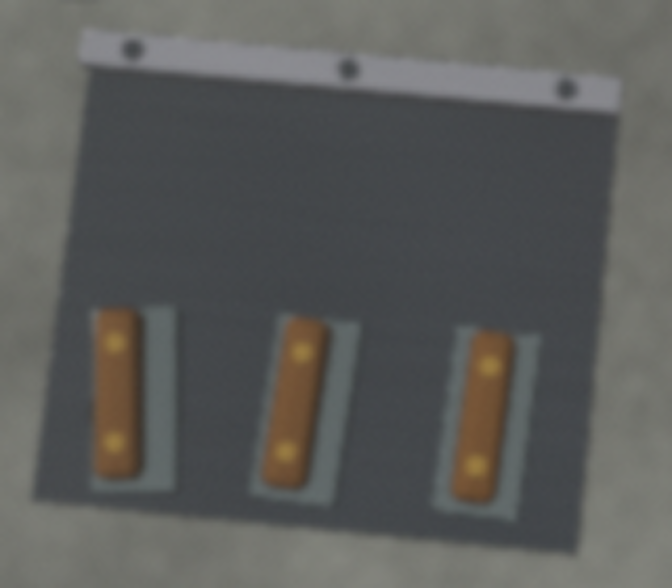

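View pics/crop2.png

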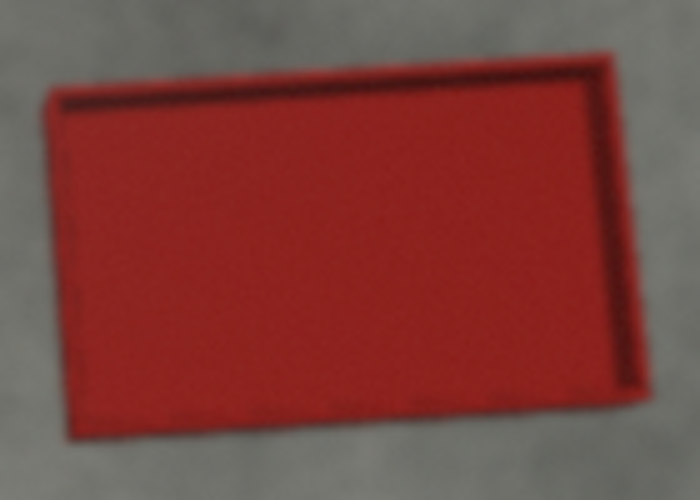

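Run:
```python
from h import *
c=capture("top")
R=np.array(c["extrinsics"]);print("cam",-R[:3,:3].T@R[:3,3])
P=lambda l,s,o:np.array(l)/s+np.array(o)-0.5+0.5/s
o1=(185,175);np.set_printoptions(precision=4,suppress=True)
pl=w(c,P([(33,498),(578,552)],4.2,o1),.012);print("near edge",pl,np.linalg.norm(pl[0]-pl[1]))
st=w(c,P([(82,30),(620,77),(79,65),(618,111)],4.2,o1),.036);print("stop outer, inner",st)
ho=w(c,P([(132,49),(348,69),(566,89)],4.2,o1),.036);print("holes",ho)
for a in (pl[0]-pl[1],st[0]-st[1],st[2]-st[3],ho[0]-ho[2]):print("ang of +y axis - 90",np.degrees(np.arctan2(-a[0],a[1])),np.linalg.norm(a))
n=(ho[0]-ho[2])[:2];y=n/np.linalg.norm(n);x=np.array([y[1],-y[0]])
print("along x: near",pl[:,:2]@x,"stop",st[:,:2]@x, "y ends",pl[:,:2]@y,st[:,:2]@y)
for nm,pins,sh in (("L",[(115,343),(114,442)],[(92,308),(175,306),(174,490),(90,491)]),("M",[(302,352),(286,452)],[(280,316),(360,322),(333,505),(251,495)]),("R",[(489,366),(476,466)],[(457,327),(540,335),(516,520),(433,509)])):
    p=w(c,P(pins,4.2,o1),.073);s=w(c,P(sh,4.2,o1),.028)
    d=p[0]-p[1];e=s[0]+s[1]-s[2]-s[3]
    print(nm,"pins",p.mean(0),np.linalg.norm(d),np.degrees(np.arctan2(d[1],d[0])),"shoe",s.mean(0),np.degrees(np.arctan2(e[1],e[0])),np.linalg.norm(e)/2, np.linalg.norm(s[0]-s[1]))
b=w(c,P([(50,92),(612,55),(650,396),(70,438)],5,(345,190)),.045)
print("box",b,b.mean(0),[np.linalg.norm(b[i]-b[i-1]) for i in range(4)])
```

```text
cam [0.41402147 0.03388489 1.15461961]
near edge [[0.4552 0.3313 0.012 ]
 [0.425  0.0343 0.012 ]] 0.29851411413808526
stop outer, inner [[0.7112 0.3065 0.036 ]
 [0.6822 0.0096 0.036 ]
 [0.6914 0.3075 0.036 ]
 [0.6631 0.0109 0.036 ]]
holes [[0.7002 0.2784 0.036 ]
 [0.6879 0.1589 0.036 ]
 [0.6757 0.0393 0.036 ]]
ang of +y axis - 90 -5.812654379087407 0.29851411413808526
ang of +y axis - 90 -5.588801827814596 0.29822610759736073
ang of +y axis - 90 -5.439257346743501 0.29791637232555684
ang of +y axis - 90 -5.852678413911641 0.2403836391807819
along x: near [0.4191 0.4193] stop [0.6763 0.6776 0.6564 0.6586] y ends [0.376  0.0775] [0.3774 0.0792 0.3764 0.0785]
L pins [0.5075 0.2746 0.073 ] 0.051530757324054925 0.9656589270311401 shoe [0.5082 0.2746 0.028 ] 0.998417441178963 0.09938653862640535 0.0453983981017122
M pins [0.5021 0.1809 0.073 ] 0.05238220109275593 -8.32898655970584 shoe [0.5019 0.1805 0.028 ] -8.085371805452862 0.09858838221879468 0.04371746571925353
R pins [0.4943 0.0832 0.073 ] 0.0520777703966993 -7.393232852633416 shoe [0.4943 0.0831 0.028 ] -7.458681835194219 0.09946227988977184 0.04521083345735481
box [[ 0.6446 -0.0406  0.045 ]
 [ 0.6601 -0.2962  0.045 ]
 [ 0.5048 -0.3052  0.045 ]
 [ 0.4878 -0.0469  0.045 ]] [ 0.5743 -0.1722  0.045 ] [np.float64(0.15697957864578238), np.float64(0.2561262673671228), np.float64(0.15547532556131902), np.float64(0.2589151060439565)]
```

{"fn": "apply_moves", "kwargs": {
  "translation": [
    [0, 0, 0],
    [0, 0, 0],
    [0, 0, 0],
    [0, 0, 0],
    [-28, -24, 5],
    [-28, -24, 5],
    [-28, -24, 5],
    [-28, -24, 5],
    [-28, -24, 5],
    [-28, -24, 5]
  ],
  "delta_rot": [
    [0, 0, -0.0915],
    [0, 0, -0.0915],
    [0, 0, -0.0915],
    [0, 0, -0.0915],
    [0, 0, 0],
    [0, 0, 0],
    [0, 0, 0],
    [0, 0, 0],
    [0, 0, 0],
    [0, 0, 0]
  ],
  "jaw": [0.7, 0.7, 0.7, 0.7, 0.7, 0.7, 0.7, 0.7, 0.7, 0.7],
  "squeeze": 40
}}

```text
time_s: 0.98
ee_pos: [0.3683, 0.3975, 0.2009]
tcp_rot: [[-1.0, -0.016, -0.0], [-0.016, 1.0, -0.0], [0.0, -0.0, -1.0]]
ft_force: [1.0, 0.7, -0.1]
finger_gap: 0.0596
grip_force: 0.0
```

```bash
cat >> h.py <<'E'
def to(x,y,z,yaw):
    "shift (mm, tool axes after the turn) and turn wz to a world target"
    o=ctrl.get_obs();R=np.array(o["tcp_rot"]);p=o["ee_pos"];now=np.degrees(np.arctan2(R[1,0],R[0,0]))
    a=np.radians(yaw);T=np.array([[np.cos(a),np.sin(a),0],[np.sin(a),-np.cos(a),0],[0,0,-1]])
    dy=(yaw-now+180)%360-180
    print("t %.2f p %s yaw %.2f tilt %s F %s gap %.4f grip %.1f q6 %.0f"%(o["time_s"],np.round(p,4),now%360,np.round(R[:2,2],4),np.round(o["ft_force"],2),o["finger_gap"],o["grip_force"],o["q"][5]))
    print("shift mm",np.round(1000*T.T@(np.array([x,y,z])-p),1),"wz %.4f"%-np.radians(dy))
E
python3 -c "
from h import *
to(.508,.2746,.1,181)"
```

```text
t 0.98 p [0.3683 0.3975 0.2009] yaw 180.94 tilt [-0.0002 -0.0002] F [ 1.04  0.71 -0.11] gap 0.0596 grip 0.0 q6 -45
shift mm [-137.5 -125.3  100.9] wz -0.0010
```

{"fn": "apply_moves", "kwargs": {
  "translation": [
    [-23, -21, 16],
    [-23, -21, 16],
    [-23, -21, 17],
    [-23, -21, 17],
    [-23, -21, 17],
    [-22, -20, 17],
    [0, 0, 0],
    [0, 0, 0],
    [0, 0, 0],
    [0, 0, 0]
  ],
  "delta_rot": [
    [0, 0, 0],
    [0, 0, 0],
    [0, 0, 0],
    [0, 0, 0],
    [0, 0, 0],
    [0, 0, 0],
    [0, 0, 0],
    [0, 0, 0],
    [0, 0, 0],
    [0, 0, 0]
  ],
  "jaw": [0.7, 0.7, 0.7, 0.7, 0.7, 0.7, 0.7, 0.7, 0.7, 0.7]
}}

```text
time_s: 1.82
ee_pos: [0.506, 0.2771, 0.102]
tcp_rot: [[-1.0, -0.017, 0.001], [-0.017, 1.0, 0.001], [-0.001, 0.001, -1.0]]
ft_force: [0.1, 1.2, -0.7]
finger_gap: 0.0599
grip_force: 0.0
```

```bash
python3 -c "
from h import *
to(.508,.2746,.042,181)
cv2.imwrite('pics/w1.png',capture('wrist')['frame'][:,:,::-1])"
```

```text
t 1.82 p [0.506  0.2771 0.102 ] yaw 180.98 tilt [0.0007 0.0008] F [ 0.12  1.24 -0.74] gap 0.0599 grip 0.0 q6 -63
shift mm [-1.9 -2.5 60. ] wz -0.0003
```

View pics/w1.png

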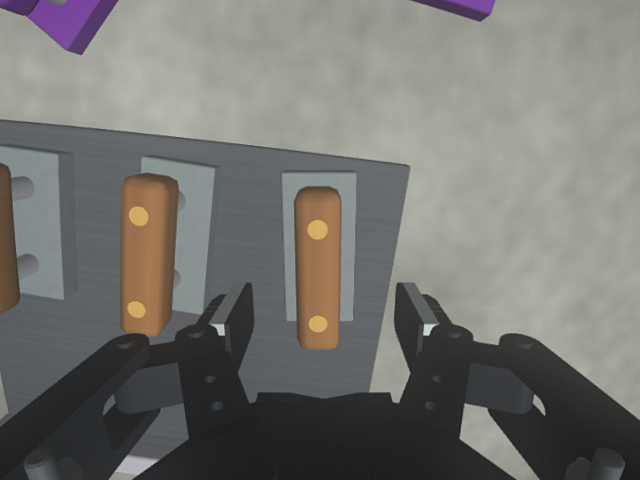

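The wrist view shows the left block's bar, with pins at (318,230) and (318,324), lined up between the open fingers (250 and 397). Descending.

{"fn": "apply_moves", "kwargs": {
  "translation": [
    [0, 0, 10],
    [0, 0, 12],
    [0, 0, 12],
    [0, 0, 12],
    [0, 0, 8],
    [0, 0, 4],
    [0, 0, 0],
    [0, 0, 0],
    [0, 0, 0],
    [0, 0, 0]
  ],
  "delta_rot": [
    [0, 0, 0],
    [0, 0, 0],
    [0, 0, 0],
    [0, 0, 0],
    [0, 0, 0],
    [0, 0, 0],
    [0, 0, 0],
    [0, 0, 0],
    [0, 0, 0],
    [0, 0, 0]
  ],
  "jaw": [0.7, 0.7, 0.7, 0.7, 0.7, 0.7, 0.7, 0.7, 0.7, 0.7]
}}

```text
time_s: 2.7
ee_pos: [0.5068, 0.2764, 0.044]
tcp_rot: [[-1.0, -0.016, 0.001], [-0.016, 1.0, 0.001], [-0.001, 0.001, -1.0]]
ft_force: [0.1, -0.4, 0.7]
finger_gap: 0.0598
grip_force: 0.0
```

```bash
python3 -c "
from h import *
to(.508,.2746,.042,181)"
```

```text
t 2.70 p [0.5068 0.2764 0.044 ] yaw 180.93 tilt [0.0013 0.0007] F [ 0.13 -0.38  0.67] gap 0.0598 grip 0.0 q6 -63
shift mm [-1.1 -1.9  2. ] wz -0.0012
```

{"fn": "apply_moves", "kwargs": {
  "translation": [
    [-1, -1.5, 1],
    [0, 0, 0],
    [0, 0, 0],
    [0, 0, 0],
    [0, 0, 0],
    [0, 0, 0],
    [0, 0, 0],
    [0, 0, 0],
    [0, 0, 0],
    [0, 0, 0]
  ],
  "delta_rot": [
    [0, 0, 0],
    [0, 0, 0],
    [0, 0, 0],
    [0, 0, 0],
    [0, 0, 0],
    [0, 0, 0],
    [0, 0, 0],
    [0, 0, 0],
    [0, 0, 0],
    [0, 0, 0]
  ],
  "jaw": [0.5, 0.4, 0.35, 0.32, 0.3, 0.28, 0.2, 0.1, 0, 0],
  "squeeze": 40
}}

```text
time_s: 3.53
ee_pos: [0.5075, 0.2747, 0.0425]
tcp_rot: [[-1.0, -0.016, 0.0], [-0.016, 1.0, 0.0], [-0.0, 0.0, -1.0]]
ft_force: [0.5, 0.0, 1.3]
finger_gap: 0.0235
grip_force: 40.5
```

```bash
python3 -c "
from h import *
to(.508,.2746,.042,181)"
```

```text
t 3.53 p [0.5075 0.2747 0.0425] yaw 180.93 tilt [0.0003 0.0001] F [0.46 0.04 1.32] gap 0.0235 grip 40.5 q6 -64
shift mm [-0.5 -0.1  0.5] wz -0.0012
```

{"fn": "apply_moves", "kwargs": {
  "translation": [
    [0, 0, 0.5],
    [0, 0, 0],
    [0, 0, 0],
    [0, 0, 0],
    [-3, 0, 0],
    [-3, 0, 0],
    [-3, 0, 0],
    [-3, 0, 0],
    [-3, 0, 0],
    [-3, 0, 0]
  ],
  "delta_rot": [
    [0, 0, 0.04],
    [0, 0, 0.04],
    [0, 0, 0.036],
    [0, 0, 0],
    [0, 0, 0],
    [0, 0, 0],
    [0, 0, 0],
    [0, 0, 0],
    [0, 0, 0],
    [0, 0, 0]
  ],
  "jaw": [0, 0, 0, 0, 0, 0, 0, 0, 0, 0]
}}

```text
time_s: 4.37
ee_pos: [0.5254, 0.2732, 0.0425]
tcp_rot: [[-0.995, 0.099, 0.0], [0.099, 0.995, 0.001], [-0.0, 0.001, -1.0]]
ft_force: [-2.1, 1.0, 7.1]
finger_gap: 0.0233
grip_force: 41.1
```

```bash
python3 -c "
from h import *
to(.508,.2746,.042,174.3)"
```

```text
t 4.37 p [0.5254 0.2732 0.0425] yaw 174.34 tilt [0.0001 0.0007] F [-2.11  0.99  7.1 ] gap 0.0233 grip 41.1 q6 -58
shift mm [17.4 -0.3  0.5] wz 0.0006
```

{"fn": "apply_moves", "kwargs": {
  "translation": [
    [-3, 0, 0],
    [-3, 0, 0],
    [-3, 0, 0],
    [-3, 0, 0],
    [-3, 0, 0],
    [-3, 0, 0],
    [-3, 0, 0],
    [-3, 0, 0],
    [-3, 0, 0],
    [-3, 0, 0]
  ],
  "delta_rot": [
    [0, 0, 0],
    [0, 0, 0],
    [0, 0, 0],
    [0, 0, 0],
    [0, 0, 0],
    [0, 0, 0],
    [0, 0, 0],
    [0, 0, 0],
    [0, 0, 0],
    [0, 0, 0]
  ],
  "jaw": [0, 0, 0, 0, 0, 0, 0, 0, 0, 0]
}}

```text
time_s: 5.2
ee_pos: [0.5552, 0.2702, 0.0425]
tcp_rot: [[-0.995, 0.099, 0.0], [0.099, 0.995, 0.001], [-0.0, 0.001, -1.0]]
ft_force: [-1.8, 0.5, 6.3]
finger_gap: 0.0233
grip_force: 41.1
```

```bash
python3 -c "
from h import *
to(.5554,.27,.13,174.3)"
```

```text
t 5.20 p [0.5552 0.2702 0.0425] yaw 174.34 tilt [0.0001 0.0006] F [-1.8   0.46  6.33] gap 0.0233 grip 41.1 q6 -59
shift mm [ -0.2  -0.2 -87.5] wz 0.0007
```

Left block: drag 1.9 N on about 12.3 N gives a ratio of 0.15, so it is worn and goes in the box.

{"fn": "apply_moves", "kwargs": {
  "translation": [
    [0, 0, -2],
    [0, 0, -4],
    [0, 0, -8],
    [0, 0, -13],
    [0, 0, -15],
    [0, 0, -15],
    [0, 0, -15],
    [0, 0, -12],
    [0, 0, -8],
    [0, 0, -4]
  ],
  "delta_rot": [
    [0, 0, 0],
    [0, 0, 0],
    [0, 0, 0],
    [0, 0, 0],
    [0, 0, -0.03],
    [0, 0, -0.03],
    [0, 0, -0.04],
    [0, 0, -0.03],
    [0, 0, -0.03],
    [0, 0, 0]
  ],
  "jaw": [0, 0, 0, 0, 0, 0, 0, 0, 0, 0]
}}

```text
time_s: 6.03
ee_pos: [0.5552, 0.27, 0.139]
tcp_rot: [[-0.998, -0.061, 0.001], [-0.061, 0.998, 0.001], [-0.001, 0.001, -1.0]]
ft_force: [0.6, 0.2, -5.2]
finger_gap: 0.0236
grip_force: 39.7
```

```bash
python3 -c "
from h import *
to(.579,-.252,.12,183.6)"
```

```text
t 6.03 p [0.5552 0.27   0.139 ] yaw 183.50 tilt [0.001  0.0006] F [ 0.62  0.16 -5.18] gap 0.0236 grip 39.7 q6 -69
shift mm [   9.  -522.5   19. ] wz -0.0017
```

{"fn": "apply_moves", "kwargs": {
  "translation": [
    [0, -8, 0],
    [0, -16, 0],
    [0.5, -24, 0],
    [0.5, -32, 0],
    [0.5, -38, 0],
    [0.5, -38, 0],
    [0.5, -38, 0],
    [0.5, -38, 0],
    [1, -38, 0],
    [1, -38, 0]
  ],
  "delta_rot": [
    [0, 0, 0],
    [0, 0, 0],
    [0, 0, 0],
    [0, 0, 0],
    [0, 0, 0],
    [0, 0, 0],
    [0, 0, 0],
    [0, 0, 0],
    [0, 0, 0],
    [0, 0, 0]
  ],
  "jaw": [0, 0, 0, 0, 0, 0, 0, 0, 0, 0]
}}

```text
time_s: 6.87
ee_pos: [0.567, -0.041, 0.1368]
tcp_rot: [[-0.998, -0.059, -0.003], [-0.059, 0.998, -0.0], [0.003, -0.0, -1.0]]
ft_force: [0.3, 0.1, -5.6]
finger_gap: 0.0231
grip_force: 40.0
```

{"fn": "apply_moves", "kwargs": {
  "translation": [
    [1, -38, 0],
    [1, -38, 0],
    [1, -36, 0],
    [1, -30, 0],
    [0, -24, 0],
    [0, -18, 0],
    [0, -14, 0],
    [0, -10, 5],
    [0, -6, 8],
    [0, 0, 6]
  ],
  "delta_rot": [
    [0, 0, 0],
    [0, 0, 0],
    [0, 0, 0],
    [0, 0, 0],
    [0, 0, 0],
    [0, 0, 0],
    [0, 0, 0],
    [0, 0, 0],
    [0, 0, 0],
    [0, 0, 0]
  ],
  "jaw": [0, 0, 0, 0, 0, 0, 0, 0, 0, 0]
}}

```text
time_s: 7.7
ee_pos: [0.5768, -0.2524, 0.1173]
tcp_rot: [[-0.998, -0.059, -0.002], [-0.059, 0.998, 0.0], [0.001, 0.001, -1.0]]
ft_force: [0.1, 0.8, -6.4]
finger_gap: 0.0232
grip_force: 40.1
```

```bash
python3 -c "
from h import *
to(.579,-.252,.0365,183.6)"
```

```text
t 7.70 p [ 0.5768 -0.2524  0.1173] yaw 183.39 tilt [-0.0015  0.0005] F [ 0.13  0.83 -6.42] gap 0.0232 grip 40.1 q6 -118
shift mm [-2.2  0.3 80.8] wz -0.0036
```

{"fn": "apply_moves", "kwargs": {
  "translation": [
    [-1, 0, 6],
    [-1, 0, 12],
    [0, 0, 14],
    [0, 0, 14],
    [0, 0, 12],
    [0, 0, 8],
    [0, 0, 5],
    [0, 0, 3],
    [0, 0, 2],
    [0, 0, 1]
  ],
  "delta_rot": [
    [0, 0, 0],
    [0, 0, 0],
    [0, 0, 0],
    [0, 0, 0],
    [0, 0, 0],
    [0, 0, 0],
    [0, 0, 0],
    [0, 0, 0],
    [0, 0, 0],
    [0, 0, 0]
  ],
  "jaw": [0, 0, 0, 0, 0, 0, 0, 0, 0, 0]
}}

```text
time_s: 8.53
ee_pos: [0.58, -0.2517, 0.042]
tcp_rot: [[-0.998, -0.06, 0.001], [-0.06, 0.998, -0.0], [-0.001, -0.0, -1.0]]
ft_force: [-0.3, 0.1, -4.6]
finger_gap: 0.0234
grip_force: 40.1
```

```bash
python3 -c "
from h import *
to(.579,-.252,.0365,183.6)"
```

```text
t 8.53 p [ 0.58   -0.2517  0.042 ] yaw 183.45 tilt [ 0.0008 -0.0003] F [-0.26  0.05 -4.57] gap 0.0234 grip 40.1 q6 -118
shift mm [ 1.  -0.3  5.5] wz -0.0026
```

{"fn": "apply_moves", "kwargs": {
  "translation": [
    [0, 0, 1],
    [0, 0, 1],
    [0, 0, 0.8],
    [0, 0, 0.6],
    [0, 0, 0.5],
    [0, 0, 0.4],
    [0, 0, 0.3],
    [0, 0, 0.2],
    [0, 0, 0],
    [0, 0, 0]
  ],
  "delta_rot": [
    [0, 0, 0],
    [0, 0, 0],
    [0, 0, 0],
    [0, 0, 0],
    [0, 0, 0],
    [0, 0, 0],
    [0, 0, 0],
    [0, 0, 0],
    [0, 0, 0],
    [0, 0, 0]
  ],
  "jaw": [0, 0, 0, 0, 0, 0, 0, 0, 0, 0]
}}

```text
time_s: 9.37
ee_pos: [0.5796, -0.2515, 0.037]
tcp_rot: [[-0.998, -0.06, 0.0], [-0.06, 0.998, 0.0], [-0.0, 0.0, -1.0]]
ft_force: [0.2, -0.4, -6.0]
finger_gap: 0.0235
grip_force: 40.1
```

```bash
python3 -c "
from h import *
to(.579,-.252,.0365,183.6)"
```

```text
t 9.37 p [ 0.5796 -0.2515  0.037 ] yaw 183.45 tilt [0.     0.0001] F [ 0.2  -0.41 -6.04] gap 0.0235 grip 40.1 q6 -118
shift mm [ 0.6 -0.4  0.5] wz -0.0027
```

Not yet down. Lower slowly, 1.2 mm more.

{"fn": "apply_moves", "kwargs": {
  "translation": [
    [0, 0, 0.2],
    [0, 0, 0.2],
    [0, 0, 0.2],
    [0, 0, 0.2],
    [0, 0, 0.2],
    [0, 0, 0.2],
    [0, 0, 0],
    [0, 0, 0],
    [0, 0, 0],
    [0, 0, 0]
  ],
  "delta_rot": [
    [0, 0, 0],
    [0, 0, 0],
    [0, 0, 0],
    [0, 0, 0],
    [0, 0, 0],
    [0, 0, 0],
    [0, 0, 0],
    [0, 0, 0],
    [0, 0, 0],
    [0, 0, 0]
  ],
  "jaw": [0, 0, 0, 0, 0, 0, 0, 0, 0, 0]
}}

```text
time_s: 10.2
ee_pos: [0.5797, -0.2516, 0.0365]
tcp_rot: [[-0.998, -0.06, 0.0], [-0.06, 0.998, -0.0], [-0.0, -0.0, -1.0]]
ft_force: [-2.6, 1.0, 5.6]
finger_gap: 0.0234
grip_force: 41.4
```

```bash
python3 -c "
from h import *
to(.579,-.252,.0365,183.6)"
```

```text
t 10.20 p [ 0.5797 -0.2516  0.0365] yaw 183.45 tilt [ 0.0005 -0.0001] F [-2.58  1.    5.61] gap 0.0234 grip 41.4 q6 -118
shift mm [ 0.7 -0.4  0. ] wz -0.0026
```

{"fn": "apply_moves", "kwargs": {
  "translation": [
    [0, 0, -0.5],
    [0, 0, 0],
    [0, 0, 0],
    [0, 0, 0],
    [0, 0, -5],
    [0, 0, -15],
    [0, 0, -20],
    [0, 0, -20],
    [0, 0, -20],
    [0, 0, -15]
  ],
  "delta_rot": [
    [0, 0, 0],
    [0, 0, 0],
    [0, 0, 0],
    [0, 0, 0],
    [0, 0, 0],
    [0, 0, 0],
    [0, 0, 0],
    [0, 0, 0],
    [0, 0, 0.1],
    [0, 0, 0.1]
  ],
  "jaw": [0.3, 0.4, 0.5, 0.5, 0.5, 0.5, 0.5, 0.5, 0.6, 0.6]
}}

```text
time_s: 11.03
ee_pos: [0.5802, -0.2519, 0.1334]
tcp_rot: [[-0.99, 0.144, 0.002], [0.144, 0.99, -0.001], [-0.002, -0.001, -1.0]]
ft_force: [-0.9, -0.9, 0.1]
finger_gap: 0.0512
grip_force: 0.0
```

```bash
python3 -c "
from h import *
to(.502,.1807,.1,171.8)"
```

```text
t 11.03 p [ 0.5802 -0.2519  0.1334] yaw 171.72 tilt [ 0.0023 -0.001 ] F [-0.86 -0.89  0.13] gap 0.0512 grip 0.0 q6 -106
shift mm [139.1 417.   33.4] wz -0.0014
```

{"fn": "apply_moves", "kwargs": {
  "translation": [
    [5, 15, 0],
    [10, 30, 0],
    [12.5, 37.5, 0],
    [12.5, 37.5, 0],
    [12.5, 37.5, 0],
    [12.5, 37.5, 0],
    [12.5, 37.5, 0],
    [12.5, 37.5, 0],
    [12.5, 37.5, 0],
    [12.5, 37.5, 0]
  ],
  "delta_rot": [
    [0, 0, 0],
    [0, 0, 0],
    [0, 0, 0],
    [0, 0, 0],
    [0, 0, 0],
    [0, 0, 0],
    [0, 0, 0],
    [0, 0, 0],
    [0, 0, 0],
    [0, 0, 0]
  ],
  "jaw": [0.7, 0.7, 0.7, 0.7, 0.7, 0.7, 0.7, 0.7, 0.7, 0.7]
}}

```text
time_s: 11.87
ee_pos: [0.5119, 0.1084, 0.1307]
tcp_rot: [[-0.991, 0.137, -0.001], [0.137, 0.991, 0.0], [0.001, 0.0, -1.0]]
ft_force: [0.7, 0.8, 0.0]
finger_gap: 0.0595
grip_force: 0.0
```

{"fn": "apply_moves", "kwargs": {
  "translation": [
    [12, 36, 0],
    [7, 20, 0],
    [4, 11, 5],
    [1, 5, 8],
    [0, 0, 10],
    [0, 0, 10],
    [0, 0, 0],
    [0, 0, 0],
    [0, 0, 0],
    [0, 0, 0]
  ],
  "delta_rot": [
    [0, 0, 0],
    [0, 0, 0],
    [0, 0, 0],
    [0, 0, 0],
    [0, 0, 0],
    [0, 0, 0],
    [0, 0, 0],
    [0, 0, 0],
    [0, 0, 0],
    [0, 0, 0]
  ],
  "jaw": [0.7, 0.7, 0.7, 0.7, 0.7, 0.7, 0.7, 0.7, 0.7, 0.7]
}}

```text
time_s: 12.7
ee_pos: [0.5006, 0.1801, 0.0986]
tcp_rot: [[-0.99, 0.141, 0.001], [0.141, 0.99, 0.0], [-0.001, 0.0, -1.0]]
ft_force: [-0.8, 0.2, -0.7]
finger_gap: 0.0598
grip_force: 0.0
```

```bash
python3 -c "
from h import *
to(.502,.1807,.042,171.8)"
```

```text
t 12.70 p [0.5006 0.1801 0.0986] yaw 171.92 tilt [0.0008 0.0003] F [-0.79  0.24 -0.66] gap 0.0598 grip 0.0 q6 -63
shift mm [-1.3  0.8 56.6] wz 0.0021
```

Descend and grip.

{"fn": "apply_moves", "kwargs": {
  "translation": [
    [-1, 0.5, 10],
    [0, 0, 12],
    [0, 0, 12],
    [0, 0, 12],
    [0, 0, 7],
    [0, 0, 3],
    [0, 0, 0.5],
    [0, 0, 0],
    [0, 0, 0],
    [0, 0, 0]
  ],
  "delta_rot": [
    [0, 0, 0],
    [0, 0, 0],
    [0, 0, 0],
    [0, 0, 0],
    [0, 0, 0],
    [0, 0, 0],
    [0, 0, 0],
    [0, 0, 0],
    [0, 0, 0],
    [0, 0, 0]
  ],
  "jaw": [0.7, 0.7, 0.7, 0.7, 0.7, 0.7, 0.6, 0.5, 0.4, 0.4]
}}

```text
time_s: 13.53
ee_pos: [0.5016, 0.1813, 0.0425]
tcp_rot: [[-0.99, 0.139, 0.001], [0.139, 0.99, 0.001], [-0.001, 0.001, -1.0]]
ft_force: [0.3, -0.5, -0.1]
finger_gap: 0.0344
grip_force: 0.0
```

{"fn": "apply_moves", "kwargs": {
  "translation": [
    [0, 0, 0],
    [0, 0, 0],
    [0, 0, 0],
    [0, 0, 0],
    [0, 0, 0],
    [0, 0, 0],
    [0, 0, 0],
    [0, 0, 0],
    [0, 0, 0],
    [0, 0, 0]
  ],
  "delta_rot": [
    [0, 0, 0],
    [0, 0, 0],
    [0, 0, 0],
    [0, 0, 0],
    [0, 0, 0],
    [0, 0, 0],
    [0, 0, 0],
    [0, 0, 0],
    [0, 0, 0],
    [0, 0, 0]
  ],
  "jaw": [0.35, 0.32, 0.3, 0.28, 0.25, 0.2, 0.1, 0, 0, 0]
}}

```text
time_s: 14.37
ee_pos: [0.5013, 0.1812, 0.0422]
tcp_rot: [[-0.99, 0.139, 0.001], [0.139, 0.99, 0.0], [-0.0, 0.0, -1.0]]
ft_force: [-0.2, -1.1, 4.8]
finger_gap: 0.0236
grip_force: 41.0
```

```bash
python3 -c "
from h import *
to(.502,.1807,.042,174.3)"
```

```text
t 14.37 p [0.5013 0.1812 0.0422] yaw 171.99 tilt [0.0005 0.0002] F [-0.16 -1.07  4.78] gap 0.0236 grip 41.0 q6 -63
shift mm [-0.8 -0.4  0.2] wz -0.0403
```

{"fn": "apply_moves", "kwargs": {
  "translation": [
    [0, 0, 0],
    [0, 0, 0],
    [-3, 0, 0],
    [-3, 0, 0],
    [-3, 0, 0],
    [-3, 0, 0],
    [-3, 0, 0],
    [-3, 0, 0],
    [-3, 0, 0],
    [-3, 0, 0]
  ],
  "delta_rot": [
    [0, 0, -0.02],
    [0, 0, -0.02],
    [0, 0, 0],
    [0, 0, 0],
    [0, 0, 0],
    [0, 0, 0],
    [0, 0, 0],
    [0, 0, 0],
    [0, 0, 0],
    [0, 0, 0]
  ],
  "jaw": [0, 0, 0, 0, 0, 0, 0, 0, 0, 0]
}}

```text
time_s: 15.2
ee_pos: [0.5249, 0.1789, 0.0422]
tcp_rot: [[-0.995, 0.099, -0.0], [0.099, 0.995, 0.0], [0.0, 0.0, -1.0]]
ft_force: [-1.3, -0.3, 6.4]
finger_gap: 0.0235
grip_force: 41.3
```

```bash
python3 -c "
from h import *
to(.502,.1807,.042,174.3)"
```

```text
t 15.20 p [0.5249 0.1789 0.0422] yaw 174.30 tilt [-0.0004  0.0003] F [-1.27 -0.35  6.42] gap 0.0235 grip 41.3 q6 -67
shift mm [22.9 -0.4  0.2] wz 0.0001
```

{"fn": "apply_moves", "kwargs": {
  "translation": [
    [-3, 0, 0],
    [-3, 0, 0],
    [-3, 0, 0],
    [-3, 0, 0],
    [-3, 0, 0],
    [-3, 0, 0],
    [-3, 0, 0],
    [-3, 0, 0],
    [-3, 0, 0],
    [-3, 0, 0]
  ],
  "delta_rot": [
    [0, 0, 0],
    [0, 0, 0],
    [0, 0, 0],
    [0, 0, 0],
    [0, 0, 0],
    [0, 0, 0],
    [0, 0, 0],
    [0, 0, 0],
    [0, 0, 0],
    [0, 0, 0]
  ],
  "jaw": [0, 0, 0, 0, 0, 0, 0, 0, 0, 0]
}}

```text
time_s: 16.03
ee_pos: [0.5547, 0.1759, 0.0422]
tcp_rot: [[-0.995, 0.099, -0.0], [0.099, 0.995, 0.0], [0.0, 0.0, -1.0]]
ft_force: [-1.8, -0.2, 6.3]
finger_gap: 0.0235
grip_force: 41.3
```

{"fn": "apply_moves", "kwargs": {
  "translation": [
    [0, 0, -2],
    [0, 0, -4],
    [0, 0, -8],
    [0, 0, -13],
    [0, 0, -15],
    [0, 0, -15],
    [0, 0, -15],
    [0, 0, -12],
    [0, 0, -8],
    [0, 0, -4]
  ],
  "delta_rot": [
    [0, 0, 0],
    [0, 0, 0],
    [0, 0, 0],
    [0, 0, 0],
    [0, 0, -0.03],
    [0, 0, -0.03],
    [0, 0, -0.04],
    [0, 0, -0.03],
    [0, 0, -0.03],
    [0, 0, 0]
  ],
  "jaw": [0, 0, 0, 0, 0, 0, 0, 0, 0, 0]
}}

```text
time_s: 16.87
ee_pos: [0.5547, 0.1758, 0.1388]
tcp_rot: [[-0.998, -0.061, 0.001], [-0.061, 0.998, 0.0], [-0.001, 0.0, -1.0]]
ft_force: [0.0, 0.0, -7.3]
finger_gap: 0.0231
grip_force: 39.9
```

```bash
python3 -c "
from h import *
to(.574,-.172,.12,183.6)"
```

```text
t 16.87 p [0.5547 0.1758 0.1388] yaw 183.49 tilt [0.0007 0.0003] F [ 0.05  0.05 -7.3 ] gap 0.0231 grip 39.9 q6 -77
shift mm [   2.6 -348.3   18.8] wz -0.0019
```

Middle block: ratio about 0.13, worn, so it goes in the middle slot of the box.

{"fn": "apply_moves", "kwargs": {
  "translation": [
    [0, -8, 0],
    [0, -16, 0],
    [0, -24, 0],
    [0, -32, 0],
    [0, -38, 0],
    [0, -38, 0],
    [0, -38, 0],
    [0, -38, 0],
    [0, -34, 0],
    [0, -28, 0]
  ],
  "delta_rot": [
    [0, 0, 0],
    [0, 0, 0],
    [0, 0, 0],
    [0, 0, 0],
    [0, 0, 0],
    [0, 0, 0],
    [0, 0, 0],
    [0, 0, 0],
    [0, 0, 0],
    [0, 0, 0]
  ],
  "jaw": [0, 0, 0, 0, 0, 0, 0, 0, 0, 0]
}}

```text
time_s: 17.7
ee_pos: [0.5713, -0.1209, 0.1366]
tcp_rot: [[-0.998, -0.058, -0.002], [-0.058, 0.998, -0.0], [0.002, -0.0, -1.0]]
ft_force: [0.9, 0.2, -6.9]
finger_gap: 0.0235
grip_force: 40.3
```

{"fn": "apply_moves", "kwargs": {
  "translation": [
    [1, -20, 0],
    [1, -14, 0],
    [0, -10, 0],
    [0, -6, 0],
    [0, -4, 0],
    [0, 0, 6],
    [0, 0, 10],
    [0, 0, 12],
    [0, 0, 14],
    [0, 0, 14]
  ],
  "delta_rot": [
    [0, 0, 0],
    [0, 0, 0],
    [0, 0, 0],
    [0, 0, 0],
    [0, 0, 0],
    [0, 0, 0],
    [0, 0, 0],
    [0, 0, 0],
    [0, 0, 0],
    [0, 0, 0]
  ],
  "jaw": [0, 0, 0, 0, 0, 0, 0, 0, 0, 0]
}}

```text
time_s: 18.53
ee_pos: [0.5734, -0.1703, 0.0804]
tcp_rot: [[-0.998, -0.062, -0.001], [-0.062, 0.998, 0.001], [0.001, 0.001, -1.0]]
ft_force: [-1.1, -0.6, -6.9]
finger_gap: 0.0234
grip_force: 40.4
```

```bash
python3 -c "
from h import *
to(.574,-.172,.0362,183.6)"
```

```text
t 18.53 p [ 0.5734 -0.1703  0.0804] yaw 183.53 tilt [-0.0009  0.0008] F [-1.07 -0.58 -6.91] gap 0.0234 grip 40.4 q6 -111
shift mm [-0.5 -1.7 44.2] wz -0.0012
```

{"fn": "apply_moves", "kwargs": {
  "translation": [
    [0, -1, 8],
    [0, -0.5, 10],
    [0, 0, 9],
    [0, 0, 5],
    [0, 0, 3],
    [0, 0, 2],
    [0, 0, 1.5],
    [0, 0, 1],
    [0, 0, 0.5],
    [0, 0, 0]
  ],
  "delta_rot": [
    [0, 0, 0],
    [0, 0, 0],
    [0, 0, 0],
    [0, 0, 0],
    [0, 0, 0],
    [0, 0, 0],
    [0, 0, 0],
    [0, 0, 0],
    [0, 0, 0],
    [0, 0, 0]
  ],
  "jaw": [0, 0, 0, 0, 0, 0, 0, 0, 0, 0]
}}

```text
time_s: 19.37
ee_pos: [0.574, -0.1734, 0.0421]
tcp_rot: [[-0.998, -0.06, 0.001], [-0.06, 0.998, -0.0], [-0.001, -0.0, -1.0]]
ft_force: [0.4, 0.0, -6.4]
finger_gap: 0.0238
grip_force: 40.3
```

```bash
python3 -c "
from h import *
to(.574,-.172,.0362,183.6)"
```

```text
t 19.37 p [ 0.574  -0.1734  0.0421] yaw 183.44 tilt [ 0.0006 -0.0001] F [ 0.38  0.05 -6.43] gap 0.0238 grip 40.3 q6 -111
shift mm [-0.1  1.4  5.9] wz -0.0027
```

{"fn": "apply_moves", "kwargs": {
  "translation": [
    [0, 0, 1],
    [0, 0, 1],
    [0, 0, 0.8],
    [0, 0, 0.6],
    [0, 0, 0.5],
    [0, 0, 0.4],
    [0, 0, 0.3],
    [0, 0, 0.3],
    [0, 0, 0.2],
    [0, 0, 0.2]
  ],
  "delta_rot": [
    [0, 0, 0],
    [0, 0, 0],
    [0, 0, 0],
    [0, 0, 0],
    [0, 0, 0],
    [0, 0, 0],
    [0, 0, 0],
    [0, 0, 0],
    [0, 0, 0],
    [0, 0, 0]
  ],
  "jaw": [0, 0, 0, 0, 0, 0, 0, 0, 0, 0]
}}

```text
time_s: 20.2
ee_pos: [0.5739, -0.1733, 0.0365]
tcp_rot: [[-0.998, -0.06, 0.0], [-0.06, 0.998, 0.0], [-0.0, 0.0, -1.0]]
ft_force: [0.0, -0.6, -6.7]
finger_gap: 0.0236
grip_force: 40.3
```

{"fn": "apply_moves", "kwargs": {
  "translation": [
    [0, 0, 0.2],
    [0, 0, 0.2],
    [0, 0, 0.2],
    [0, 0, 0.2],
    [0, 0, 0.1],
    [0, 0, 0],
    [0, 0, 0],
    [0, 0, 0],
    [0, 0, 0],
    [0, 0, 0]
  ],
  "delta_rot": [
    [0, 0, 0],
    [0, 0, 0],
    [0, 0, 0],
    [0, 0, 0],
    [0, 0, 0],
    [0, 0, 0],
    [0, 0, 0],
    [0, 0, 0],
    [0, 0, 0],
    [0, 0, 0]
  ],
  "jaw": [0, 0, 0, 0, 0, 0, 0, 0, 0, 0]
}}

```text
time_s: 21.03
ee_pos: [0.5739, -0.1733, 0.0362]
tcp_rot: [[-0.998, -0.06, 0.0], [-0.06, 0.998, -0.0], [-0.0, -0.0, -1.0]]
ft_force: [-4.1, 0.8, 5.0]
finger_gap: 0.0237
grip_force: 41.8
```

```bash
python3 -c "
from h import *
to(.574,-.172,.0362,183.6)"
```

```text
t 21.03 p [ 0.5739 -0.1733  0.0362] yaw 183.45 tilt [ 0.0004 -0.    ] F [-4.1   0.82  5.03] gap 0.0237 grip 41.8 q6 -111
shift mm [-0.2  1.3 -0. ] wz -0.0026
```

{"fn": "apply_moves", "kwargs": {
  "translation": [
    [0, 0, -0.5],
    [0, 0, 0],
    [0, 0, 0],
    [0, 0, 0],
    [0, 0, -5],
    [0, 0, -15],
    [0, 0, -20],
    [0, 0, -20],
    [0, 0, -20],
    [0, 0, -15]
  ],
  "delta_rot": [
    [0, 0, 0],
    [0, 0, 0],
    [0, 0, 0],
    [0, 0, 0],
    [0, 0, 0],
    [0, 0, 0],
    [0, 0, 0],
    [0, 0, 0],
    [0, 0, 0.09],
    [0, 0, 0.1]
  ],
  "jaw": [0.3, 0.4, 0.5, 0.5, 0.5, 0.5, 0.5, 0.5, 0.6, 0.6]
}}

```text
time_s: 21.87
ee_pos: [0.5746, -0.1735, 0.1332]
tcp_rot: [[-0.991, 0.134, 0.002], [0.134, 0.991, -0.001], [-0.003, -0.0, -1.0]]
ft_force: [0.4, -0.2, 0.4]
finger_gap: 0.0511
grip_force: 0.0
```

```bash
python3 -c "
from h import *
to(.4943,.0832,.1,172.6)"
```

```text
t 21.87 p [ 0.5746 -0.1735  0.1332] yaw 172.31 tilt [ 0.0025 -0.0007] F [ 0.38 -0.2   0.37] gap 0.0511 grip 0.0 q6 -100
shift mm [112.7 244.2  33.2] wz -0.0051
```

{"fn": "apply_moves", "kwargs": {
  "translation": [
    [6, 12, 0],
    [12, 26, 0],
    [16, 36, 0],
    [16, 36, 0],
    [16, 36, 0],
    [16, 36, 0],
    [14, 30, 0],
    [9, 18, 0],
    [5, 9, 8],
    [3, 5, 10]
  ],
  "delta_rot": [
    [0, 0, -0.005],
    [0, 0, 0],
    [0, 0, 0],
    [0, 0, 0],
    [0, 0, 0],
    [0, 0, 0],
    [0, 0, 0],
    [0, 0, 0],
    [0, 0, 0],
    [0, 0, 0]
  ],
  "jaw": [0.7, 0.7, 0.7, 0.7, 0.7, 0.7, 0.7, 0.7, 0.7, 0.7]
}}

```text
time_s: 22.7
ee_pos: [0.4913, 0.0846, 0.1126]
tcp_rot: [[-0.993, 0.12, 0.001], [0.12, 0.993, 0.0], [-0.001, 0.0, -1.0]]
ft_force: [0.4, -0.4, -0.3]
finger_gap: 0.0597
grip_force: 0.0
```

{"fn": "apply_moves", "kwargs": {
  "translation": [
    [0, 0, 8],
    [0, 0, 7],
    [0, 0, 0],
    [0, 0, 0],
    [0, 0, 0],
    [0, 0, 0],
    [0, 0, 0],
    [0, 0, 0],
    [0, 0, 0],
    [0, 0, 0]
  ],
  "delta_rot": [
    [0, 0, 0],
    [0, 0, 0],
    [0, 0, 0],
    [0, 0, 0],
    [0, 0, 0],
    [0, 0, 0],
    [0, 0, 0],
    [0, 0, 0],
    [0, 0, 0],
    [0, 0, 0]
  ],
  "jaw": [0.7, 0.7, 0.7, 0.7, 0.7, 0.7, 0.7, 0.7, 0.7, 0.7]
}}

```text
time_s: 23.53
ee_pos: [0.4923, 0.0829, 0.0983]
tcp_rot: [[-0.992, 0.125, 0.0], [0.125, 0.992, 0.0], [-0.0, 0.0, -1.0]]
ft_force: [0.6, 0.1, 0.6]
finger_gap: 0.0594
grip_force: 0.0
```

```bash
python3 -c "
from h import *
to(.4943,.0832,.042,172.6)"
```

```text
t 23.53 p [0.4923 0.0829 0.0983] yaw 172.85 tilt [0.0004 0.0002] F [0.57 0.08 0.56] gap 0.0594 grip 0.0 q6 -75
shift mm [-2.   0.6 56.3] wz 0.0043
```

{"fn": "apply_moves", "kwargs": {
  "translation": [
    [-2, 0.5, 10],
    [0, 0, 12],
    [0, 0, 12],
    [0, 0, 12],
    [0, 0, 7],
    [0, 0, 3],
    [0, 0, 0],
    [0, 0, 0],
    [0, 0, 0],
    [0, 0, 0]
  ],
  "delta_rot": [
    [0, 0, 0.004],
    [0, 0, 0],
    [0, 0, 0],
    [0, 0, 0],
    [0, 0, 0],
    [0, 0, 0],
    [0, 0, 0],
    [0, 0, 0],
    [0, 0, 0],
    [0, 0, 0]
  ],
  "jaw": [0.7, 0.7, 0.7, 0.7, 0.7, 0.7, 0.6, 0.5, 0.4, 0.4]
}}

```text
time_s: 24.37
ee_pos: [0.4947, 0.0832, 0.0427]
tcp_rot: [[-0.992, 0.128, 0.001], [0.128, 0.992, 0.0], [-0.001, 0.0, -1.0]]
ft_force: [0.1, -0.1, 0.5]
finger_gap: 0.0344
grip_force: 0.0
```

{"fn": "apply_moves", "kwargs": {
  "translation": [
    [0, 0, 0],
    [0, 0, 0],
    [0, 0, 0],
    [0, 0, 0],
    [0, 0, 0],
    [0, 0, 0],
    [0, 0, 0],
    [0, 0, 0],
    [0, 0, 0],
    [0, 0, 0]
  ],
  "delta_rot": [
    [0, 0, 0],
    [0, 0, 0],
    [0, 0, 0],
    [0, 0, 0],
    [0, 0, 0],
    [0, 0, 0],
    [0, 0, 0],
    [0, 0, 0],
    [0, 0, 0],
    [0, 0, 0]
  ],
  "jaw": [0.35, 0.32, 0.3, 0.28, 0.25, 0.2, 0.1, 0, 0, 0]
}}

```text
time_s: 25.2
ee_pos: [0.4945, 0.0831, 0.0425]
tcp_rot: [[-0.992, 0.128, 0.001], [0.128, 0.992, -0.0], [-0.001, 0.0, -1.0]]
ft_force: [-0.3, -1.8, 5.2]
finger_gap: 0.0233
grip_force: 40.8
```

```bash
python3 -c "
from h import *
to(.4943,.0832,.042,174.3)"
```

```text
t 25.20 p [0.4945 0.0831 0.0425] yaw 172.63 tilt [ 0.0006 -0.    ] F [-0.32 -1.83  5.2 ] gap 0.0233 grip 40.8 q6 -74
shift mm [0.2 0.1 0.5] wz -0.0292
```

{"fn": "apply_moves", "kwargs": {
  "translation": [
    [0, 0, 0],
    [0, 0, 0],
    [-3, 0, 0],
    [-3, 0, 0],
    [-3, 0, 0],
    [-3, 0, 0],
    [-3, 0, 0],
    [-3, 0, 0],
    [-3, 0, 0],
    [-3, 0, 0]
  ],
  "delta_rot": [
    [0, 0, -0.015],
    [0, 0, -0.014],
    [0, 0, 0],
    [0, 0, 0],
    [0, 0, 0],
    [0, 0, 0],
    [0, 0, 0],
    [0, 0, 0],
    [0, 0, 0],
    [0, 0, 0]
  ],
  "jaw": [0, 0, 0, 0, 0, 0, 0, 0, 0, 0]
}}

```text
time_s: 26.03
ee_pos: [0.5169, 0.081, 0.0425]
tcp_rot: [[-0.995, 0.1, -0.003], [0.1, 0.995, 0.0], [0.003, 0.0, -1.0]]
ft_force: [-4.7, -0.3, 8.7]
finger_gap: 0.0234
grip_force: 41.4
```

```bash
python3 -c "
from h import *
to(.4943,.0832,.042,174.3)"
```

```text
t 26.03 p [0.5169 0.081  0.0425] yaw 174.26 tilt [-0.0026  0.0005] F [-4.66 -0.34  8.7 ] gap 0.0234 grip 41.4 q6 -77
shift mm [22.7 -0.1  0.5] wz -0.0007
```

{"fn": "apply_moves", "kwargs": {
  "translation": [
    [-3, 0, 0],
    [-3, 0, 0],
    [-3, 0, 0],
    [-3, 0, 0],
    [-3, 0, 0],
    [-3, 0, 0],
    [-3, 0, 0],
    [-3, 0, 0],
    [-3, 0, 0],
    [-3, 0, 0]
  ],
  "delta_rot": [
    [0, 0, 0],
    [0, 0, 0],
    [0, 0, 0],
    [0, 0, 0],
    [0, 0, 0],
    [0, 0, 0],
    [0, 0, 0],
    [0, 0, 0],
    [0, 0, 0],
    [0, 0, 0]
  ],
  "jaw": [0, 0, 0, 0, 0, 0, 0, 0, 0, 0]
}}

```text
time_s: 26.87
ee_pos: [0.5468, 0.0781, 0.0424]
tcp_rot: [[-0.995, 0.1, -0.003], [0.1, 0.995, 0.0], [0.003, 0.0, -1.0]]
ft_force: [-4.4, 0.3, 7.7]
finger_gap: 0.0234
grip_force: 41.4
```

```bash
python3 -c "
from h import *
to(.4943,.0832,.042,174.3)"
```

```text
t 26.87 p [0.5468 0.0781 0.0424] yaw 174.27 tilt [-0.0026  0.0005] F [-4.36  0.32  7.71] gap 0.0234 grip 41.4 q6 -77
shift mm [52.7 -0.1  0.4] wz -0.0006
```

{"fn": "apply_moves", "kwargs": {
  "translation": [
    [0, 0, -0.3],
    [0, 0, -0.3],
    [-2, 0, 0],
    [-2, 0, 0],
    [-2, 0, 0],
    [-2, 0, 0],
    [-2, 0, 0],
    [-2, 0, 0],
    [-2, 0, 0],
    [-2, 0, 0]
  ],
  "delta_rot": [
    [0, 0, 0],
    [0, 0, 0],
    [0, 0, 0],
    [0, 0, 0],
    [0, 0, 0],
    [0, 0, 0],
    [0, 0, 0],
    [0, 0, 0],
    [0, 0, 0],
    [0, 0, 0]
  ],
  "jaw": [0, 0, 0, 0, 0, 0, 0, 0, 0, 0]
}}

```text
time_s: 27.7
ee_pos: [0.564, 0.0761, 0.0425]
tcp_rot: [[-0.995, 0.1, -0.0], [0.1, 0.995, 0.0], [0.0, -0.0, -1.0]]
ft_force: [-3.0, 0.0, 1.0]
finger_gap: 0.0233
grip_force: 40.4
```

```bash
python3 -c "
from h import *
to(.4943,.0832,.042,174.3);print(ctrl.get_obs()['wrist_torque'])"
```

```text
t 27.70 p [0.564  0.0761 0.0425] yaw 174.28 tilt [-0.0004  0.    ] F [-2.95  0.03  1.  ] gap 0.0233 grip 40.4 q6 -78
shift mm [70.   0.1  0.5] wz -0.0004
[ 0.08898421  0.34028717 -0.00153717]
```

{"fn": "apply_moves", "kwargs": {
  "translation": [
    [0, 0, 0],
    [0, 0, 0],
    [-2, 0, 0],
    [-2, 0, 0],
    [-2, 0, 0],
    [-2, 0, 0],
    [-2, 0, 0],
    [-2, 0, 0],
    [-2, 0, 0],
    [-2, 0, 0]
  ],
  "delta_rot": [
    [0, -0.002, 0],
    [0, -0.001, 0],
    [0, 0, 0],
    [0, 0, 0],
    [0, 0, 0],
    [0, 0, 0],
    [0, 0, 0],
    [0, 0, 0],
    [0, 0, 0],
    [0, 0, 0]
  ],
  "jaw": [0, 0, 0, 0, 0, 0, 0, 0, 0, 0]
}}

```text
time_s: 28.53
ee_pos: [0.58, 0.0746, 0.0425]
tcp_rot: [[-0.995, 0.1, 0.003], [0.1, 0.995, -0.0], [-0.003, 0.0, -1.0]]
ft_force: [-0.8, 0.2, -4.9]
finger_gap: 0.0236
grip_force: 39.7
```

```bash
python3 -c "
from h import *
to(.4943,.0832,.042,174.3);print(ctrl.get_obs()['wrist_torque'])"
```

```text
t 28.53 p [0.58   0.0746 0.0425] yaw 174.28 tilt [ 0.0029 -0.0003] F [-0.8   0.2  -4.89] gap 0.0236 grip 39.7 q6 -78
shift mm [86.2  0.1  0.5] wz -0.0003
[ 0.05696707  0.21537219 -0.03578855]
```

{"fn": "apply_moves", "kwargs": {
  "translation": [
    [0, 0, 0.2],
    [0, 0, 0.2],
    [0, 0, 0],
    [-2, 0, 0],
    [-2, 0, 0],
    [-2, 0, 0],
    [-2, 0, 0],
    [-2, 0, 0],
    [-2, 0, 0],
    [-2, 0, 0]
  ],
  "delta_rot": [
    [0, 0.001, 0],
    [0, 0, 0],
    [0, 0, 0],
    [0, 0, 0],
    [0, 0, 0],
    [0, 0, 0],
    [0, 0, 0],
    [0, 0, 0],
    [0, 0, 0],
    [0, 0, 0]
  ],
  "jaw": [0, 0, 0, 0, 0, 0, 0, 0, 0, 0]
}}

```text
time_s: 29.37
ee_pos: [0.5938, 0.0732, 0.0425]
tcp_rot: [[-0.995, 0.1, 0.002], [0.1, 0.995, -0.0], [-0.002, 0.0, -1.0]]
ft_force: [-1.9, -0.8, -0.1]
finger_gap: 0.0236
grip_force: 40.2
```

```bash
python3 -c "
from h import *
to(.4943,.0832,.042,174.3);print(ctrl.get_obs()['wrist_torque'])"
```

```text
t 29.37 p [0.5938 0.0732 0.0425] yaw 174.28 tilt [ 0.0018 -0.0001] F [-1.9  -0.77 -0.14] gap 0.0236 grip 40.2 q6 -78
shift mm [100.    0.1   0.5] wz -0.0004
[0.07865733 0.41787598 0.00657959]
```

{"fn": "apply_moves", "kwargs": {
  "translation": [
    [0, 0, 0],
    [0, 0, 0],
    [0, 0, -0.3],
    [0, 0, 0],
    [0, 0, 0],
    [0, 0, 0],
    [0, 0, 0],
    [0, 0, 0],
    [0, 0, 0],
    [0, 0, 0]
  ],
  "delta_rot": [
    [0, 0, 0],
    [0, 0, 0],
    [0, 0.0005, 0],
    [0, 0, 0],
    [0, 0, 0],
    [0, 0, 0],
    [0, 0, 0],
    [0, 0, 0],
    [0, 0, 0],
    [0, 0, 0]
  ],
  "jaw": [0.32, 0.36, 0.36, 0.36, 0.33, 0.3, 0.25, 0.1, 0, 0],
  "squeeze": 25
}}

```text
time_s: 30.2
ee_pos: [0.5939, 0.0732, 0.0429]
tcp_rot: [[-0.995, 0.1, 0.002], [0.1, 0.995, -0.0], [-0.002, 0.0, -1.0]]
ft_force: [0.9, 0.7, 1.0]
finger_gap: 0.0237
grip_force: 26.4
```

```bash
python3 -c "
from h import *
to(.4943,.0832,.042,174.3);print(ctrl.get_obs()['wrist_torque'])"
```

```text
t 30.20 p [0.5939 0.0732 0.0429] yaw 174.28 tilt [ 0.002  -0.0001] F [0.93 0.75 1.04] gap 0.0237 grip 26.4 q6 -78
shift mm [1.001e+02 1.000e-01 9.000e-01] wz -0.0003
[-0.07441438 -0.08050717 -0.00609319]
```

{"fn": "apply_moves", "kwargs": {
  "translation": [
    [2, 0, 0],
    [2, 0, 0],
    [2, 0, 0],
    [2, 0, 0],
    [2, 0, 0],
    [2, 0, 0],
    [2, 0, 0],
    [2, 0, 0],
    [2, 0, 0],
    [2, 0, 0]
  ],
  "delta_rot": [
    [0, 0, 0],
    [0, 0, 0],
    [0, 0, 0],
    [0, 0, 0],
    [0, 0, 0],
    [0, 0, 0],
    [0, 0, 0],
    [0, 0, 0],
    [0, 0, 0],
    [0, 0, 0]
  ],
  "jaw": [0, 0, 0, 0, 0, 0, 0, 0, 0, 0]
}}

```text
time_s: 31.03
ee_pos: [0.5739, 0.0752, 0.0428]
tcp_rot: [[-0.995, 0.1, 0.002], [0.1, 0.995, -0.0], [-0.002, 0.0, -1.0]]
ft_force: [3.1, -0.5, 3.0]
finger_gap: 0.0238
grip_force: 26.5
```

```bash
python3 -c "
from h import *
to(.4943,.0832,.042,174.3);print(ctrl.get_obs()['wrist_torque'])"
```

```text
t 31.03 p [0.5739 0.0752 0.0428] yaw 174.28 tilt [ 0.0023 -0.    ] F [ 3.06 -0.51  2.97] gap 0.0238 grip 26.5 q6 -78
shift mm [80.   0.   0.8] wz -0.0003
[-0.04965222 -0.4966042   0.01604582]
```

The right block reads about 0.33 in every gripped drag, between the two classes. Pitching in the grip probably puts part of the load on the shoe's edge. I'll let go and push the free-standing block low on its end to get a clean reading.

{"fn": "apply_moves", "kwargs": {
  "translation": [
    [0, 0, 0],
    [0, 0, 0],
    [0, 0, 0],
    [0, 0, -3],
    [0, 0, -8],
    [0, 0, -12],
    [0, 0, -12],
    [0, 0, -10],
    [0, 0, -5],
    [0, 0, 0]
  ],
  "delta_rot": [
    [0, 0, 0],
    [0, 0, 0],
    [0, 0, 0],
    [0, 0, 0],
    [0, 0, 0],
    [0, 0, 0],
    [0, 0, 0],
    [0, 0, 0],
    [0, 0, 0],
    [0, 0, 0]
  ],
  "jaw": [0.32, 0.4, 0.5, 0.5, 0.5, 0.5, 0.5, 0.5, 0.5, 0.5]
}}

```text
time_s: 31.87
ee_pos: [0.5746, 0.0753, 0.0943]
tcp_rot: [[-0.995, 0.1, 0.004], [0.1, 0.995, 0.0], [-0.004, 0.001, -1.0]]
ft_force: [0.2, -0.7, 0.1]
finger_gap: 0.0425
grip_force: 0.0
```

{"fn": "apply_moves", "kwargs": {
  "translation": [
    [8, 0, 0],
    [14, 0, 0],
    [18, 0, 0],
    [18, 0, 0],
    [12, 0, 0],
    [6, 0, 0],
    [0, 0, 0],
    [0, 0, 4],
    [0, 0, 6],
    [0, 0, 6]
  ],
  "delta_rot": [
    [0, 0, 0],
    [0, 0, 0],
    [0, 0, 0],
    [0, 0, 0],
    [0, 0, 0],
    [0, 0, 0],
    [0, 0, 0],
    [0, 0, 0],
    [0, 0, 0],
    [0, 0, 0]
  ],
  "jaw": [0.5, 0.4, 0.3, 0.2, 0, 0, 0, 0, 0, 0]
}}

```text
time_s: 32.7
ee_pos: [0.4989, 0.0827, 0.0759]
tcp_rot: [[-0.995, 0.1, 0.002], [0.1, 0.995, -0.0], [-0.002, 0.0, -1.0]]
ft_force: [0.0, 0.1, 0.4]
finger_gap: 0.0003
grip_force: 0.0
```

```bash
python3 -c "
from h import *
to(.4943,.0832,.022,174.3);print(ctrl.get_obs()['wrist_torque'])"
```

```text
t 32.70 p [0.4989 0.0827 0.0759] yaw 174.27 tilt [ 0.0022 -0.    ] F [0.04 0.11 0.36] gap 0.0003 grip 0.0 q6 -76
shift mm [ 4.7 -0.  53.9] wz -0.0005
[0.0385006  0.00258591 0.03410723]
```

{"fn": "apply_moves", "kwargs": {
  "translation": [
    [0, 0, 10],
    [0, 0, 12],
    [0, 0, 12],
    [0, 0, 10],
    [0, 0, 5],
    [0, 0, 3],
    [0, 0, 0],
    [-2, 0, 0],
    [-2, 0, 0],
    [-2, 0, 0]
  ],
  "delta_rot": [
    [0, 0, 0],
    [0, 0, 0],
    [0, 0, 0],
    [0, 0, 0],
    [0, 0, 0],
    [0, 0, 0],
    [0, 0, 0],
    [0, 0, 0],
    [0, 0, 0],
    [0, 0, 0]
  ],
  "jaw": [0, 0, 0, 0, 0, 0, 0, 0, 0, 0]
}}

```text
time_s: 33.53
ee_pos: [0.505, 0.0822, 0.0251]
tcp_rot: [[-0.995, 0.1, 0.003], [0.1, 0.995, 0.0], [-0.003, 0.0, -1.0]]
ft_force: [0.2, 0.0, -0.3]
finger_gap: 0.0
grip_force: 0.0
```

{"fn": "apply_moves", "kwargs": {
  "translation": [
    [-2, 0, 0],
    [-2, 0, 0],
    [-2, 0, 0],
    [-2, 0, 0],
    [-2, 0, 0],
    [-2, 0, 0],
    [-2, 0, 0],
    [-2, 0, 0],
    [-2, 0, 0],
    [-2, 0, 0]
  ],
  "delta_rot": [
    [0, 0, 0],
    [0, 0, 0],
    [0, 0, 0],
    [0, 0, 0],
    [0, 0, 0],
    [0, 0, 0],
    [0, 0, 0],
    [0, 0, 0],
    [0, 0, 0],
    [0, 0, 0]
  ],
  "jaw": [0, 0, 0, 0, 0, 0, 0, 0, 0, 0]
}}

```text
time_s: 34.37
ee_pos: [0.524, 0.0801, 0.0244]
tcp_rot: [[-0.995, 0.1, 0.001], [0.1, 0.995, -0.0], [-0.001, -0.0, -1.0]]
ft_force: [-1.6, 1.3, -0.4]
finger_gap: -0.0003
grip_force: 1.0
```

```bash
python3 -c "
from h import *
to(.4943,.0832,.022,174.3);print(ctrl.get_obs()['wrist_torque'])"
```

```text
t 34.37 p [0.524  0.0801 0.0244] yaw 174.28 tilt [ 0.0009 -0.0002] F [-1.56  1.33 -0.41] gap -0.0003 grip 1.0 q6 -77
shift mm [29.9  0.1  2.4] wz -0.0003
[ 0.05496536  0.34242221 -0.05830945]
```

{"fn": "apply_moves", "kwargs": {
  "translation": [
    [-1, 0, 0],
    [-1, 0, 0],
    [-1, 0, 0],
    [-1, 0, 0],
    [-1, 0, 0],
    [-1, 0, 0],
    [-1, 0, 0],
    [-1, 0, 0],
    [-1, 0, 0],
    [-1, 0, 0]
  ],
  "delta_rot": [
    [0, 0, 0],
    [0, 0, 0],
    [0, 0, 0],
    [0, 0, 0],
    [0, 0, 0],
    [0, 0, 0],
    [0, 0, 0],
    [0, 0, 0],
    [0, 0, 0],
    [0, 0, 0]
  ],
  "jaw": [0, 0, 0, 0, 0, 0, 0, 0, 0, 0]
}}

```text
time_s: 35.2
ee_pos: [0.5342, 0.0792, 0.0246]
tcp_rot: [[-0.995, 0.1, 0.002], [0.1, 0.995, -0.0], [-0.002, 0.0, -1.0]]
ft_force: [-2.2, 0.3, 0.0]
finger_gap: -0.0001
grip_force: 1.0
```

```bash
python3 -c "
from h import *
to(.4943,.0832,.022,174.3);print(ctrl.get_obs()['wrist_torque'])
c=capture('top');f=c['frame'][:,:,::-1];cv2.imwrite('pics/crop3.png',cv2.resize(f[175:315,185:485],None,fx=2.6,fy=2.6,interpolation=cv2.INTER_CUBIC))
for i in range(4):
  capture('top');o=ctrl.get_obs();print(o['time_s'],o['ft_force'],o['wrist_torque'])"
```

```text
t 35.20 p [0.5342 0.0792 0.0246] yaw 174.28 tilt [ 0.0015 -0.0001] F [-2.18  0.27  0.04] gap -0.0001 grip 1.0 q6 -77
shift mm [40.1  0.   2.6] wz -0.0003
[ 0.06214982  0.33980943 -0.01253701]
35.3 [-0.64892699  0.14081408 -1.12740292] [-0.006514    0.21844739 -0.01617908]
35.35 [-1.85867481e+00 -1.85758375e-03 -7.85441002e-01] [-0.0146103   0.22045344  0.00805274]
35.4 [-1.71016143  0.13838111 -1.2963904 ] [-0.02297618  0.20044873 -0.02286949]
35.45 [-0.95660952 -0.14529535  0.29998228] [-0.02544824  0.18244204  0.00905687]
```

View pics/crop3.png

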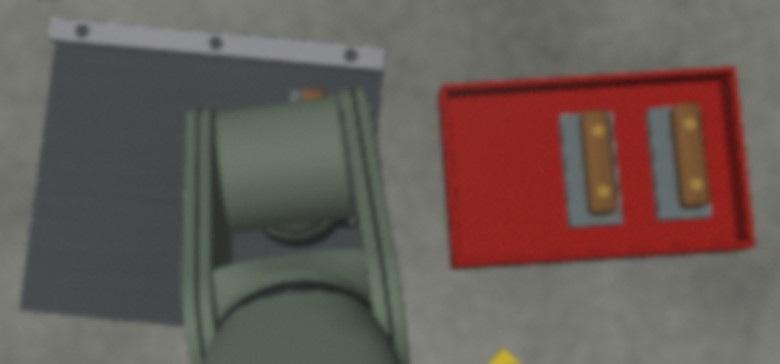

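Both worn blocks stand upright in the box, at (595,165) and (685,160) in the crop. Pushed free, this block needs about 2 N, again well over the 0.16 ratio. A worn shoe can't give that. I'll regrip and weigh it.

{"fn": "apply_moves", "kwargs": {
  "translation": [
    [3, 0, 0],
    [1, 0, -5],
    [0, 0, -15],
    [0, 0, -20],
    [0, 0, -20],
    [0, 0, -15],
    [-6, 0, 0],
    [-14, 0, 0],
    [-18, 0, 0],
    [-16, 0, 0]
  ],
  "delta_rot": [
    [0, 0, 0],
    [0, 0, 0],
    [0, 0, 0],
    [0, 0, 0],
    [0, 0, 0],
    [0, 0, 0],
    [0, 0, 0],
    [0, 0, 0],
    [0, 0, 0],
    [0, 0, 0]
  ],
  "jaw": [0, 0, 0, 0, 0.2, 0.4, 0.5, 0.6, 0.7, 0.7]
}}

```text
time_s: 36.28
ee_pos: [0.5848, 0.0741, 0.0996]
tcp_rot: [[-0.995, 0.099, 0.003], [0.099, 0.995, -0.0], [-0.003, 0.0, -1.0]]
ft_force: [-0.9, 0.3, -0.6]
finger_gap: 0.0597
grip_force: 0.0
```

{"fn": "apply_moves", "kwargs": {
  "translation": [
    [-8, 0, 0],
    [-3, 0, 0],
    [0, 0, 0],
    [0, 0, 0],
    [0, 0, 0],
    [0, 0, 0],
    [0, 0, 0],
    [0, 0, 0],
    [0, 0, 0],
    [0, 0, 0]
  ],
  "delta_rot": [
    [0, 0, 0],
    [0, 0, 0],
    [0, 0, 0],
    [0, 0, 0],
    [0, 0, 0],
    [0, 0, 0],
    [0, 0, 0],
    [0, 0, 0],
    [0, 0, 0],
    [0, 0, 0]
  ],
  "jaw": [0.7, 0.7, 0.7, 0.7, 0.7, 0.7, 0.7, 0.7, 0.7, 0.7]
}}

```text
time_s: 37.12
ee_pos: [0.5945, 0.0731, 0.0998]
tcp_rot: [[-0.995, 0.1, 0.002], [0.1, 0.995, -0.0], [-0.002, 0.0, -1.0]]
ft_force: [-0.1, -0.3, -1.0]
finger_gap: 0.06
grip_force: 0.0
```

```bash
python3 -c "
from h import *
to(.595,.0731,.0425,174.3)
cv2.imwrite('pics/w2.png',capture('wrist')['frame'][:,:,::-1])"
```

```text
t 37.12 p [0.5945 0.0731 0.0998] yaw 174.29 tilt [ 0.0016 -0.0001] F [-0.11 -0.27 -1.04] gap 0.0600 grip 0.0 q6 -78
shift mm [-0.5  0.  57.3] wz -0.0002
```

View pics/w2.png

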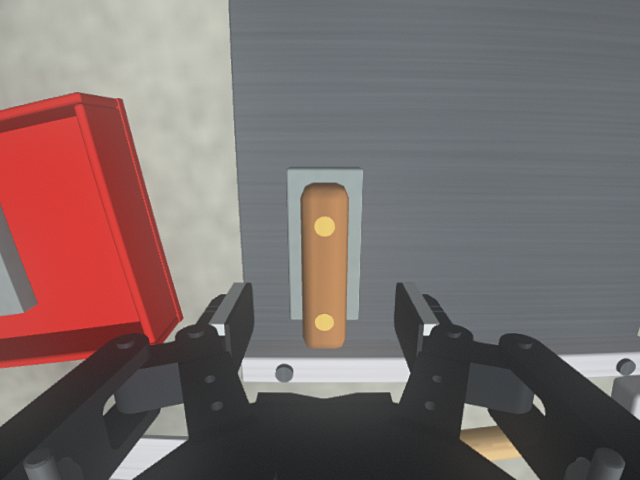

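The bar is centred between the fingers, with pins at (324,226) and (324,322). The stop face lies across at about row 355, so the block is nearly square.

{"fn": "apply_moves", "kwargs": {
  "translation": [
    [0, 0, 10],
    [0, 0, 12],
    [0, 0, 12],
    [0, 0, 12],
    [0, 0, 7],
    [0, 0, 3],
    [0, 0, 0.5],
    [0, 0, 0],
    [0, 0, 0],
    [0, 0, 0]
  ],
  "delta_rot": [
    [0, 0.001, 0],
    [0, 0, 0],
    [0, 0, 0],
    [0, 0, 0],
    [0, 0, 0],
    [0, 0, 0],
    [0, 0, 0],
    [0, 0, 0],
    [0, 0, 0],
    [0, 0, 0]
  ],
  "jaw": [0.7, 0.7, 0.7, 0.7, 0.7, 0.7, 0.6, 0.5, 0.4, 0.35],
  "squeeze": 40
}}

```text
time_s: 38.0
ee_pos: [0.5952, 0.0732, 0.0438]
tcp_rot: [[-0.995, 0.1, 0.002], [0.1, 0.995, 0.0], [-0.002, 0.0, -1.0]]
ft_force: [-0.4, 1.1, 0.3]
finger_gap: 0.0302
grip_force: 0.0
```

{"fn": "apply_moves", "kwargs": {
  "translation": [
    [0, 0, 0],
    [0, 0, 0],
    [0, 0, 0],
    [0, 0, 0],
    [0, 0, 0],
    [0, 0, 0],
    [0, 0, -0.4],
    [0, 0, -0.4],
    [0, 0, -0.4],
    [0, 0, -0.4]
  ],
  "delta_rot": [
    [0, 0, 0],
    [0, 0, 0],
    [0, 0, 0],
    [0, 0, 0],
    [0, 0, 0],
    [0, 0, 0],
    [0, 0, 0],
    [0, 0, 0],
    [0, 0, 0],
    [0, 0, 0]
  ],
  "jaw": [0.33, 0.3, 0.28, 0.2, 0, 0, 0, 0, 0, 0]
}}

```text
time_s: 38.83
ee_pos: [0.5939, 0.0728, 0.0438]
tcp_rot: [[-0.995, 0.099, -0.002], [0.099, 0.995, -0.001], [0.002, -0.001, -1.0]]
ft_force: [0.3, -0.5, -4.7]
finger_gap: 0.023
grip_force: 39.5
```

```bash
python3 -c "
from h import *
to(.595,.0731,.0425,174.3);
F=[]
for i in range(8):
  capture('top');F.append(ctrl.get_obs()['ft_force'])
print(np.mean(F,0),np.std(F,0));to(.595,.0731,.0425,174.3)"
```

```text
t 38.83 p [0.5939 0.0728 0.0438] yaw 174.29 tilt [-0.0017 -0.0005] F [ 0.3  -0.55 -4.66] gap 0.0230 grip 39.5 q6 -78
shift mm [-1.1  0.4  1.3] wz -0.0002
[-0.26043183 -0.00970003 -5.22634244] [0.42404398 0.77645728 0.51479142]
t 39.23 p [0.5943 0.073  0.0444] yaw 174.28 tilt [-0.0005 -0.0001] F [-0.32 -1.45 -5.63] gap 0.0235 grip 39.5 q6 -78
shift mm [-0.7  0.1  1.9] wz -0.0003
```

{"fn": "apply_moves", "kwargs": {
  "translation": [
    [0, 0, 0.3],
    [0, 0, 0.3],
    [0, 0, 0.2],
    [0, 0, 0.2],
    [-2, 0, 0],
    [-2, 0, 0],
    [-2, 0, 0],
    [-2, 0, 0],
    [-2, 0, 0],
    [-2, 0, 0]
  ],
  "delta_rot": [
    [0, 0, 0],
    [0, 0, 0],
    [0, 0, 0],
    [0, 0, 0],
    [0, 0, 0],
    [0, 0, 0],
    [0, 0, 0],
    [0, 0, 0],
    [0, 0, 0],
    [0, 0, 0]
  ],
  "jaw": [0, 0, 0, 0, 0, 0, 0, 0, 0, 0]
}}

```text
time_s: 40.07
ee_pos: [0.6069, 0.0719, 0.0437]
tcp_rot: [[-0.995, 0.1, 0.0], [0.1, 0.995, 0.0], [-0.0, 0.0, -1.0]]
ft_force: [0.2, 0.7, -6.8]
finger_gap: 0.0232
grip_force: 39.5
```

```bash
python3 -c "
from h import *
to(.618,.0708,.0425,174.3);print(ctrl.get_obs()['wrist_torque'])"
```

```text
t 40.07 p [0.6069 0.0719 0.0437] yaw 174.28 tilt [0.0005 0.    ] F [ 0.24  0.65 -6.8 ] gap 0.0232 grip 39.5 q6 -79
shift mm [-11.2   0.    1.2] wz -0.0003
[-0.01507187 -0.01106052 -0.00141634]
```

{"fn": "apply_moves", "kwargs": {
  "translation": [
    [0, 0, 0.2],
    [0, 0, 0.2],
    [0, 0, 0.2],
    [0, 0, 0.2],
    [0, 0, 0],
    [-1, 0, 0],
    [-1, 0, 0],
    [-1, 0, 0],
    [-1, 0, 0],
    [-1, 0, 0]
  ],
  "delta_rot": [
    [0, 0, 0],
    [0, 0, 0],
    [0, 0, 0],
    [0, 0, 0],
    [0, 0, 0],
    [0, 0, 0],
    [0, 0, 0],
    [0, 0, 0],
    [0, 0, 0],
    [0, 0, 0]
  ],
  "jaw": [0, 0, 0, 0, 0, 0, 0, 0, 0, 0]
}}

```text
time_s: 40.9
ee_pos: [0.6111, 0.0716, 0.0437]
tcp_rot: [[-0.995, 0.1, -0.0], [0.1, 0.995, 0.0], [0.0, 0.0, -1.0]]
ft_force: [-3.9, 0.0, 5.6]
finger_gap: 0.0234
grip_force: 40.7
```

```bash
python3 -c "
from h import *
to(.618,.0708,.0425,174.3);print(ctrl.get_obs()['wrist_torque'])"
```

```text
t 40.90 p [0.6111 0.0716 0.0437] yaw 174.28 tilt [-0.0004  0.0003] F [-3.88  0.01  5.61] gap 0.0234 grip 40.7 q6 -79
shift mm [-6.9 -0.1  1.2] wz -0.0004
[ 0.04950645  0.54576054 -0.06477336]
```

Consistent again, at least 0.35 against 0.15 for the others, so this block bites. Creep to the stop.

{"fn": "apply_moves", "kwargs": {
  "translation": [
    [-0.5, 0, -0.2],
    [-0.5, 0, 0],
    [-0.5, 0, 0],
    [-0.5, 0, 0],
    [-0.5, 0, 0],
    [-0.5, 0, 0],
    [-0.5, 0, 0],
    [-0.5, 0, 0],
    [-0.5, 0, 0],
    [-0.5, 0, 0]
  ],
  "delta_rot": [
    [0, 0, 0],
    [0, 0, 0],
    [0, 0, 0],
    [0, 0, 0],
    [0, 0, 0],
    [0, 0, 0],
    [0, 0, 0],
    [0, 0, 0],
    [0, 0, 0],
    [0, 0, 0]
  ],
  "jaw": [0, 0, 0, 0, 0, 0, 0, 0, 0, 0]
}}

```text
time_s: 41.73
ee_pos: [0.6162, 0.0711, 0.0437]
tcp_rot: [[-0.995, 0.1, -0.0], [0.1, 0.995, 0.0], [0.0, 0.0, -1.0]]
ft_force: [-4.5, 1.5, 5.6]
finger_gap: 0.0235
grip_force: 40.8
```

```bash
python3 -c "
from h import *
to(.618,.0708,.0425,174.3);print(ctrl.get_obs()['wrist_torque'])"
```

```text
t 41.73 p [0.6162 0.0711 0.0437] yaw 174.28 tilt [-0.0002  0.0002] F [-4.54  1.5   5.61] gap 0.0235 grip 40.8 q6 -79
shift mm [-1.8 -0.1  1.2] wz -0.0003
[0.04884008 0.56662545 0.01556886]
```

{"fn": "apply_moves", "kwargs": {
  "translation": [
    [-0.3, 0, 0],
    [-0.3, 0, 0],
    [-0.3, 0, 0],
    [-0.3, 0, 0],
    [-0.3, 0, 0],
    [-0.3, 0, 0],
    [-0.3, 0, 0],
    [-0.3, 0, 0],
    [-0.3, 0, 0],
    [-0.3, 0, 0]
  ],
  "delta_rot": [
    [0, 0, 0],
    [0, 0, 0],
    [0, 0, 0],
    [0, 0, 0],
    [0, 0, 0],
    [0, 0, 0],
    [0, 0, 0],
    [0, 0, 0],
    [0, 0, 0],
    [0, 0, 0]
  ],
  "jaw": [0, 0, 0, 0, 0, 0, 0, 0, 0, 0]
}}

```text
time_s: 42.57
ee_pos: [0.6188, 0.0708, 0.0437]
tcp_rot: [[-0.995, 0.1, -0.001], [0.1, 0.995, 0.0], [0.001, 0.0, -1.0]]
ft_force: [-4.9, 0.1, 6.2]
finger_gap: 0.0235
grip_force: 41.0
```

```bash
python3 -c "
from h import *
to(.618,.0708,.0425,174.3);print(ctrl.get_obs()['wrist_torque'])"
```

```text
t 42.57 p [0.6188 0.0708 0.0437] yaw 174.27 tilt [-0.0011  0.0002] F [-4.86  0.09  6.21] gap 0.0235 grip 41.0 q6 -79
shift mm [ 0.8 -0.1  1.2] wz -0.0004
[0.06883923 0.73423124 0.00702807]
```

{"fn": "apply_moves", "kwargs": {
  "translation": [
    [-0.2, 0, 0],
    [-0.2, 0, 0],
    [-0.2, 0, 0],
    [-0.2, 0, 0],
    [-0.2, 0, 0],
    [0, 0, 0],
    [0, 0, 0],
    [0, 0, 0],
    [0, 0, 0],
    [0, 0, 0]
  ],
  "delta_rot": [
    [0, 0, 0],
    [0, 0, 0],
    [0, 0, 0],
    [0, 0, 0],
    [0, 0, 0],
    [0, 0, 0],
    [0, 0, 0],
    [0, 0, 0],
    [0, 0, 0],
    [0, 0, 0]
  ],
  "jaw": [0, 0, 0, 0, 0, 0, 0, 0, 0, 0]
}}

```text
time_s: 43.4
ee_pos: [0.6188, 0.0708, 0.0437]
tcp_rot: [[-0.995, 0.1, -0.003], [0.1, 0.995, 0.0], [0.003, 0.0, -1.0]]
ft_force: [-8.0, 1.0, 7.6]
finger_gap: 0.0233
grip_force: 41.2
```

```bash
python3 -c "
from h import *
to(.618,.0708,.0425,174.3);print(ctrl.get_obs()['wrist_torque'])"
```

```text
t 43.40 p [0.6188 0.0708 0.0437] yaw 174.27 tilt [-0.003   0.0004] F [-8.05  1.02  7.55] gap 0.0233 grip 41.2 q6 -79
shift mm [ 0.8 -0.1  1.2] wz -0.0006
[ 0.13023396  0.91576572 -0.07013018]
```

Contact with the stop at x = 0.6188. Relax, let go, and lift away.

{"fn": "apply_moves", "kwargs": {
  "translation": [
    [0.3, 0, -0.2],
    [0, 0, 0],
    [0, 0, 0],
    [0, 0, 0],
    [0, 0, 0],
    [0, 0, -4],
    [0, 0, -12],
    [0, 0, -20],
    [0, 0, -20],
    [0, 0, -20]
  ],
  "delta_rot": [
    [0, 0, 0],
    [0, 0, 0],
    [0, 0, 0],
    [0, 0, 0],
    [0, 0, 0],
    [0, 0, 0],
    [0, 0, 0],
    [0, 0, 0],
    [0, 0, 0],
    [0, 0, 0]
  ],
  "jaw": [0, 0.3, 0.4, 0.5, 0.5, 0.5, 0.5, 0.5, 0.5, 0.5]
}}

```text
time_s: 44.23
ee_pos: [0.6205, 0.0705, 0.1212]
tcp_rot: [[-0.995, 0.1, 0.001], [0.1, 0.995, 0.0], [-0.001, 0.0, -1.0]]
ft_force: [0.9, -0.2, 0.4]
finger_gap: 0.0425
grip_force: 0.0
```

{"fn": "apply_moves", "kwargs": {
  "translation": [
    [0, 10, -10],
    [0, 20, -10],
    [0, 30, 0],
    [0, 36, 0],
    [0, 36, 0],
    [0, 36, 0],
    [0, 36, 0],
    [0, 30, 0],
    [0, 20, 0],
    [0, 10, 0]
  ],
  "delta_rot": [
    [0, 0, 0],
    [0, 0, 0],
    [0, 0, 0],
    [0, 0, 0],
    [0, 0, 0],
    [0, 0, 0],
    [0, 0, 0],
    [0, 0, 0],
    [0, 0, 0],
    [0, 0, 0]
  ],
  "jaw": [0.5, 0.5, 0.5, 0.5, 0.5, 0.5, 0.5, 0.5, 0.5, 0.5]
}}

```text
time_s: 45.07
ee_pos: [0.646, 0.3372, 0.1393]
tcp_rot: [[-0.995, 0.097, 0.001], [0.097, 0.995, 0.001], [-0.001, 0.001, -1.0]]
ft_force: [0.8, -0.4, 0.1]
finger_gap: 0.0426
grip_force: 0.0
```

```bash
python3 -c "
from h import *
to(.618,.0708,.0425,174.3)
f=capture('top')['frame'][:,:,::-1];cv2.imwrite('pics/crop4.png',cv2.resize(f[170:270,260:360],None,fx=6,fy=6,interpolation=cv2.INTER_CUBIC))"
```

```text
t 45.07 p [0.646  0.3372 0.1393] yaw 174.45 tilt [0.0008 0.0013] F [ 0.83 -0.38  0.08] gap 0.0426 grip 0.0 q6 -58
shift mm [   1.4 -267.9   96.8] wz 0.0026
```

View pics/crop4.png

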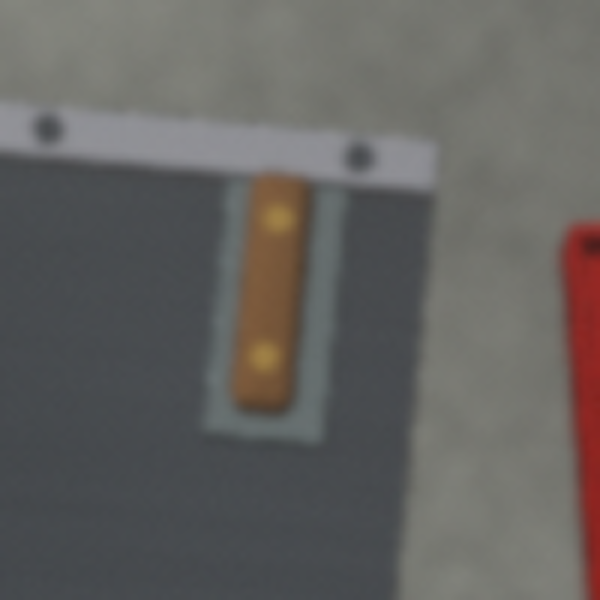

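The block stands against the stop (stop face at about row 180, shoe from there to row 435). Its axis matches the plate edge to within about half a degree. Handing in.

```bash
python3 -c "
from cell import ctrl
print(ctrl.sign_off())"
```

```text
the job is handed in; nothing more can be done
None
```

I handed the job in at about 45 s: the left and middle blocks slid (drag ratio about 0.13–0.15) and stand upright in the red box, and the right block stands square against the stop as biting, though its ratio was only 0.3–0.45, short of the stated 0.8, so that call is an inference.

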